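# Fetch the red-stoppered bottle from behind the amber bottles

### The job

First move the three amber bottles that crowd round the small red-stoppered bottle out of the white tray and stand them, upright, in the empty blue tray; then lift out the red-stoppered bottle and stand it in the middle of the round green mat. Once it is there, put every amber bottle back upright on the very ring of the white tray on which it stood at the start. Tip nothing over, and leave the small glass beaker at the left and the tape roll at the right alone.

Things in the scene. Friction and masses are not known exactly. Their poses are not given: they have to be found in the camera images.
- red_bottle: Small clear glass bottle with pink contents and a red stopper. Solid, round, body 38 mm in diameter and 46 mm high, stopper about 27 mm in diameter up to 58 mm, about 50 g. Origin: centre of its underside; z up along the bottle. It stands on the rear middle ring of the white tray. Grip it round the glass body, about 25 to 40 mm above its underside, once the amber bottles are gone.
- large_amber: Large amber glass bottle: black cap and bulb, white label; 158 mm high, body 57 mm in diameter up to a rounded shoulder at 90 to 112 mm, hard cap 31 mm across to 127 mm, soft bulb above; about 190 g. Origin: centre of its underside; z up. Grip the upper body, about 80 to 105 mm up. It is so high that it can block the gripper when a small bottle near it is gripped: best out first, back last.
- white_top: Small amber dropper bottle with an all-white cap and bulb and a white label; 106 mm high in all, body 33 mm in diameter up to a rounded shoulder at 52 to 70 mm, hard cap 23 mm across up to 80 mm, soft rubber bulb above; about 58 g. Origin: centre of its underside; z up. Grip it round the upper body, 40 to 65 mm above its underside.
- black_top: Small amber dropper bottle with a black cap and black bulb and no label; same sizes, weight, origin and grip as the white-topped one.
- white_tray: Fixed white spill tray, 150 (x, to the rear) x 200 mm (y, to the left), four thin grey rings on its floor. Origin: centre of its underside. Floor 5 mm up, rim with lip 15 mm high. Ring centres (x, y) mm: rear middle (28, 0), red-stoppered bottle; (28, 56), (28, -56), (-28, 0), one amber bottle each, any order. Finger room beside an amber bottle only at right angles to the line to the red one.
- blue_tray: Fixed empty blue tray, the side area, to the left or the right of the white tray; 260 mm along its x (roughly away from the robot) by 150 mm along its y. Origin: centre of its underside; z up. Floor 5 mm above the bench, rim 12 mm high with a round lip to 15 mm.
- green_mat: Fixed round green mat, 70 mm in diameter, 5 mm thick, on the other side of the white tray from the blue one. Origin: centre of its underside; its top is 5 mm above that.
- glass_beaker: Bystander: small empty glass beaker, 64 x 72 mm, 78 mm high, at the left end of the work. Origin: centre of its underside. Leave alone.
- tape: Bystander: roll of brown tape lying flat, 96 mm across, 48 mm high, at the right end of the work. Origin: centre of its underside. Leave alone.
Things that resemble listed ones, but are neither listed nor needed, are in the scene too. What is shaped like the large_amber but purple is not meant.

How it is judged:
By the outcome, as a careful person would: the job done as asked, in the order asked, and still so for the second after the job is handed in, with the robot touching nothing.
It also fails if it takes over 144 s, if anything falls off the work surface, if the arm or the gripper's body presses on something with over 40 N, if the wrist force passes 120 N, or if a joint passes its speed limit or range.

### The arm

A 6-joint arm with a two-finger parallel gripper is mounted at the origin on a cart in front of the work surface, level with it; the furniture and walls round the work are solid. World frame = base frame: x ahead of the robot, y to its left, z up, the work surface at z = 0. Lengths are in m, angles in degrees, forces in N, time in s.
With the tool pointing down it reaches from about 0.4 to 0.825 m from the base axis. Payload 7 kg.
Tool frame: the origin (TCP) lies midway between the tips of the shut fingers; the grasp point (between the pads) lies 19 mm behind it; z points along the fingers, y is the line along which they close (so a half turn about z gives the same grasp; the last joint's range is limited). The gripper opens to 88 mm and grips with 3 to 60 N. Pads are 19 mm wide; open, the fingers measure 130 mm over their backs; the gripper's body (78 mm by 193 mm) begins 47 mm behind the grasp point.
Start: joints at [-48.237, 20.546, 0.682, 0, -70.136, -16.507], TCP at [0.288, -0.61, 0.227] pointing down, gripper open.
Joint ranges: [-176.03, 176.03], [-82.01, 121.73], [-58.28, 71.71], [-173.87, 95.51], [-174.79, -0.11], [-173.66, 173.66]. Speed limits (degrees/s): [136.94, 136.94, 172.46, 180, 180, 180].

### API

Orientations are given as [roll, pitch, yaw] about the fixed x, y, z axes, in that order (R = Rz(yaw) Ry(pitch) Rx(roll)).
In Python, from plant import ctrl gives the robot as it stands. The module is installed in compiled form; this text tells all that it offers.
- The arm moves only by the tool play_rows, never from a script. Its argument "commands" is a list that holds one entry, the list of rows, each a list of 7 numbers: the turn, a rotation vector about the tool's x, y, z in rad, then the shift along the tool's x, y, z in cm, then the finger opening in cm, from 0 to 8.76. In form: [[[ax, ay, az, x, y, z, grip], ...]]. A call has 1 to 8 rows; each row is the pose to reach, as a shift and turn from the pose commanded when the call began, along the tool's axes at that moment; what a row does not reach only later rows make up. A row lasts 1/12 s, in which the tool goes at most 41.7 mm and 7.16 degrees, less where a joint would pass 70% of its speed; a pose out of reach is approached as far as the arm can. A call with a gripper value outside its range is refused whole. The fingers move at their own pace and stop on an object; the grip force is fixed at half the most. Time passes only in rows, so rows that repeat a pose let the fingers close. It gives the time, the measured TCP pose, the force, the opening and the grip force at its end, in the units of the state.
- ctrl.get_obs(): the state, without advancing time (a new reading comes with each control period).
- ctrl.snapshot(name): name is "side" or "top"; returns a dict with "color" (400x640x3 uint8, red, green, blue), "camera_matrix" (3x3 intrinsics, pixels), "k1" (the pictures are not rectified: a ray, as slopes to the right and down, at radius r is drawn at 1 + k1 r^2 times it, then the intrinsics apply), "origin" and "rotation" of the camera in the world. Camera axes: x right, y down, z forward; pixel columns grow to the right and rows downward; lengths in m; the calibration is good to about 2 mm. A picture is of the moment at which its call begins. There is no depth.
- ctrl.close_job(): hands the job in; it is judged then, once.
Trained networks look in a picture, given as the dict that the camera call returned (one of the last four; its "shot" number tells which), for a name from the list of things; names that differ only in an ending like _2 or _b are one class to them, and where a whole thing is asked for, a point or a joint stands for the part that bears it (a point fixed in the world has none). Each returns a list of dicts, best first, with "conf" (0 to 1); they miss things now and then, are a little off and sometimes report something else, mostly with a low value. They report only what shows in the picture. A call takes as long as a camera call. They do not tell look-alikes from the thing itself.
- ctrl.find_in(picture, name): "bbox" ([left, top, width, height] in pixels, round what is visible of it).
The state is a dict: "clock": time; "joint_pos": joint angles; "qvel": joint speeds; "tau": joint torques, N m; "tool_pos": TCP position; "orientation": TCP orientation; "force": force on the tool from outside, world axes, zero at the start; "moment": the same for the moment, N m; "opening": finger opening in m; "gripper_force": force on a finger pad.
Only numpy, scipy, OpenCV 4.12 (cv2) and the standard library are available. Lean on these libraries where they do the work, as an engineer would, in place of code of your own. Each camera call takes 0.05 s, during which the arm holds its last target. There are 200 camera calls.

## Working session

There is one attempt and no reset: what is moved stays moved. The work goes in short steps, Python scripts to look and compute and a tool call to move; the robot and the scene stay as the last step left them, time stands still between calls to the robot, and variables do not carry over. Pictures are saved under pics/ and viewed, at most 14 in all, crops included, and the job is handed in when it is done.

Besides the shell and the picture viewer there is one more tool, called after "Request:" as a command line: name --argument value ..., lists and objects as JSON in quotes. play_rows: Moves the arm, as the interface text tells. Its arguments: {"type":"object","properties":{"commands":{"type":"array","items":{"type":"array","items":{"type":"array","items":{"type":"number"}}}}},"required":["commands"]}

```bash
mkdir -p pics; cat > h.py <<'E'
import numpy as np, cv2
from plant import ctrl
from scipy.spatial.transform import Rotation as R
def ray(s,u,v):
    K=s["camera_matrix"];K=np.array(K)
    p=cv2.undistortPoints(np.array([[[u,v]]],float),K,np.array([s["k1"],0,0,0,0.]))[0,0]
    return np.array(s["origin"]),np.array(s["rotation"])@np.array([p[0],p[1],1])
def at(s,u,v,z):
    o,d=ray(s,u,v); return (o+d*(z-o[2])/d[2])[:2]
def proj(s,P):
    c=np.array(s["rotation"]).T@(np.array(P,float)-np.array(s["origin"]))
    a=c[:2]/c[2]; a=a*(1+s["k1"]*(a@a)); K=np.array(s["camera_matrix"])
    return K[:2,:2]@a+K[:2,2]
def save(s,n): cv2.imwrite(f"pics/{n}.png",cv2.cvtColor(s["color"],cv2.COLOR_RGB2BGR))
E
python3 - <<'E'
from h import *
N="red_bottle large_amber white_top black_top white_tray blue_tray green_mat glass_beaker tape".split()
for c in("top","side"):
    s=ctrl.snapshot(c);save(s,c+"0");print(c,np.round(s["origin"],3),np.round(s["rotation"],3).tolist(),s["k1"],np.array(s["camera_matrix"])[0,0])
    for n in N:
        for r in ctrl.find_in(s,n)[:3]:
            b=r["bbox"];print(n,round(r["conf"],2),np.round(b),np.round(at(s,b[0]+b[2]/2,b[1]+b[3]/2,0.0),3))
print(ctrl.get_obs())
E
```

```text
top [ 0.083 -0.022  1.788] [-167.32, 0.145, -88.747] -0.0028241245158717185 451.72092385906296Traceback (most recent call last):
  File "<stdin>", line 7, in <module>
  File "h.py", line 9, in at
    o,d=ray(s,u,v); return (o+d*(z-o[2])/d[2])[:2]
                                         ~^^^
IndexError: invalid index to scalar variable.
```

```bash
sed -i 's/np.array(s\["rotation"\])/rot(s)/g' h.py; sed -i '3a def rot(s): return R.from_euler("xyz",s["rotation"],degrees=True).as_matrix()' h.py
python3 - <<'E'
from h import *
N="red_bottle large_amber white_top black_top white_tray blue_tray green_mat glass_beaker tape".split()
for c in("top","side"):
    s=ctrl.snapshot(c);save(s,c+"0");print(c,np.round(s["origin"],3),s["rotation"],s["k1"],np.array(s["camera_matrix"]).tolist())
    for n in N:
        for r in ctrl.find_in(s,n)[:3]:
            b=r["bbox"];print(n,round(r["conf"],2),np.round(b),np.round(at(s,b[0]+b[2]/2,b[1]+b[3]/2,0.0),3))
print(ctrl.get_obs())
E
```

```text
top [ 0.083 -0.022  1.788] [-1.67320310e+02  1.45457219e-01 -8.87470402e+01] -0.0028241245158717185 [[451.72092385906296, 0.0, 316.66068045856946], [0.0, 451.72092385906296, 201.90300109154833], [0.0, 0.0, 1.0]]
large_amber 0.71 [330. 180.  15.  21.] [ 0.536 -0.09 ]
white_top 0.59 [315. 196.   7.  11.] [ 0.486 -0.016]
black_top 0.52 [309. 181.   3.  12.] [0.547 0.02 ]
white_tray 0.73 [294. 171.  55.  44.] [ 0.524 -0.029]
blue_tray 0.74 [369. 151.  46.  75.] [ 0.549 -0.314]
green_mat 0.8 [232. 192.  14.  14.] [0.491 0.305]
green_mat 0.74 [322. 185.   3.   8.] [ 0.542 -0.036]
glass_beaker 0.56 [174. 190.  21.  16.] [0.49  0.528]
side [-0.     1.099  0.639] [-115.81277664   -0.57737989 -156.69626296] -0.07459370812567598 [[377.97752761731016, 0.0, 319.8186251715919], [0.0, 377.97752761731016, 200.84062513585016], [0.0, 0.0, 1.0]]
large_amber 0.58 [311. 164.  11.  41.] [ 0.591 -0.251]
large_amber 0.29 [280. 195.  63.  30.] [ 0.515 -0.03 ]
white_top 0.75 [312. 187.  12.  27.] [ 0.522 -0.114]
white_tray 0.61 [278. 199.  64.  26.] [ 0.511 -0.016]
blue_tray 0.96 [296. 170.  70.  25.] [ 0.545 -0.301]
green_mat 0.54 [264. 254.  20.  13.] [0.481 0.306]
glass_beaker 0.72 [221. 271.  27.  40.] [0.506 0.47 ]
tape 0.47 [355. 157.  20.  20.] [ 0.465 -0.548]
{'clock': 1.15, 'joint_pos': array([-4.82364916e+01,  2.05462660e+01,  6.81217895e-01, -1.40187507e-03,
       -7.01339957e+01, -1.65071545e+01]), 'qvel': array([-0.00305634, -0.02303454,  0.06897761, -0.07484385,  0.02953171,
        0.04393888]), 'tau': array([-6.24016211e-04, -5.82397270e+01,  2.93300664e+01,  7.00304925e+00,
        1.23595895e-02,  1.75601758e-05]), 'tool_pos': array([ 0.28798739, -0.61045957,  0.22655226]), 'orientation': array([-1.79999458e+02,  1.53581036e-03, -1.54744122e+02]), 'force': array([ 0.18870662, -0.1095961 ,  0.84509223]), 'moment': array([-0.01542446, -0.00921192, -0.004608  ]), 'gripper_force': 0.0, 'opening': 0.08745522721855063}
```

View pics/top0.png

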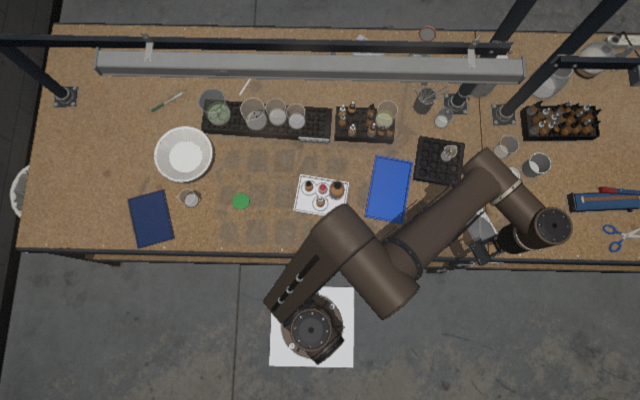

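View pics/side0.png

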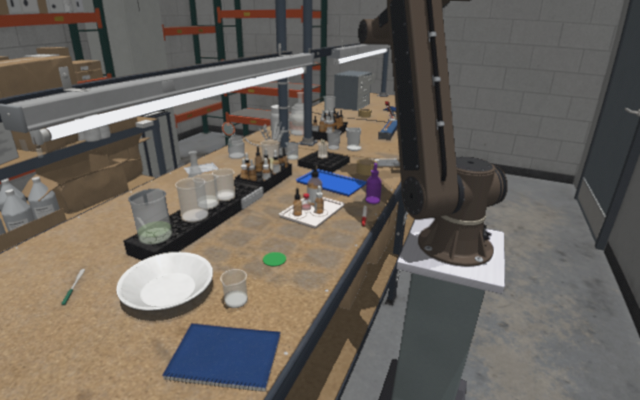

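```bash
python3 - <<'E'
from h import *
a=cv2.imread("pics/top0.png")[140:240,280:420];b=cv2.imread("pics/side0.png")[150:240,260:400]
cv2.imwrite("pics/z0.png",np.vstack([cv2.resize(a,(560,400),interpolation=cv2.INTER_CUBIC)]))
cv2.imwrite("pics/z1.png",cv2.resize(b,(770,495),interpolation=cv2.INTER_CUBIC))
s=ctrl.snapshot("side")
for u,v in((373,202),(364,223),(278,210)):print(at(s,u,v,0))
E
```

```text
[ 0.32481478 -0.19337131]
[ 0.30681093 -0.01850876]
[0.62650348 0.01811753]
```

View pics/z0.png

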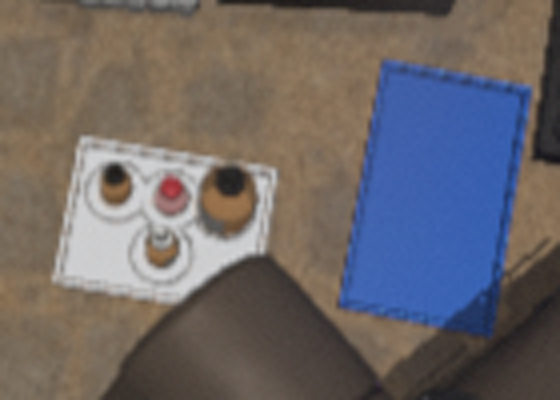

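View pics/z1.png

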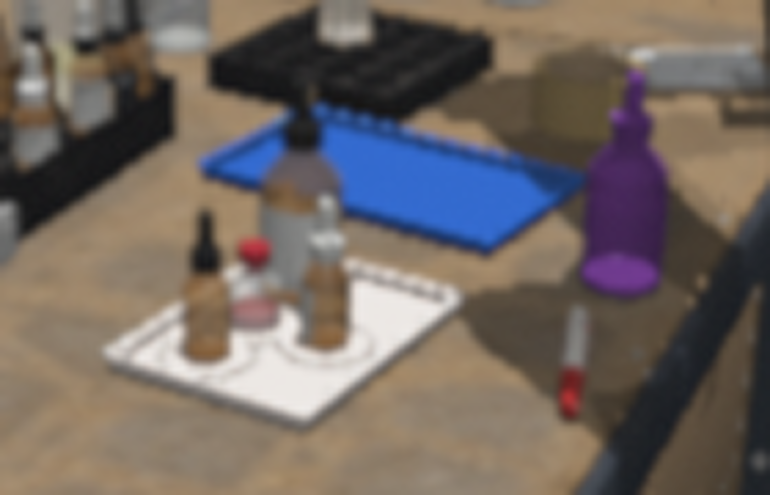

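```bash
cat >> h.py <<'E'
def Z0(p): return ((p[0]+.5)/4-.5+280,(p[1]+.5)/4-.5+140)
def Z1(p): return ((p[0]+.5)/5.5-.5+260,(p[1]+.5)/5.5-.5+150)
def tf(q,l): c,s=np.cos(q[2]),np.sin(q[2]); return np.array([q[0]+c*l[0]-s*l[1],q[1]+s*l[0]+c*l[1]])
E
python3 - <<'E'
from h import *
from scipy.optimize import least_squares as L
t=ctrl.snapshot("top");s=ctrl.snapshot("side")
def fit(obs,q0):
    f=lambda q:np.concatenate([proj(c,[*tf(q,l),z])-p for c,p,l,z in obs])
    r=L(f,q0);print(np.round(r.x[:2],4),np.degrees(r.x[2]).round(2),np.round(r.fun.reshape(-1,2),1).tolist());return r.x
h=.0135;a,b=.075,.1
q=fit([(t,Z0((80,137)),(a,b),h),(t,Z0((277,170)),(a,-b),h),(t,Z0((53,284)),(-a,b),h),
 (s,Z1((103,353)),(a,b),h),(s,Z1((305,427)),(-a,b),h),(s,Z1((465,297)),(-a,-b),h),
 (t,Z0((117,191)),(.028,.056),.005),(t,Z0((161,252)),(-.028,0),.005)],[.52,-.03,0])
for l in((.028,0),(.028,.056),(.028,-.056),(-.028,0)):print("ring",l,np.round(tf(q,l),4))
a,b=.13,.075
fit([(t,Z0((384,60)),(a,b),h),(t,Z0((531,87)),(a,-b),h),(t,Z0((491,335)),(-a,-b),h),(t,Z0((340,305)),(-a,b),h),
 (s,Z1((202,163)),(a,b),h),(s,Z1((322,105)),(a,-b),h),(s,Z1((488,252)),(-a,b),h),(s,Z1((587,182)),(-a,-b),h)],[.55,-.31,0])
for c,n in((t,"t"),(s,"s")):
    im=c["color"].astype(int);m=((im[...,1]>im[...,0]+50)&(im[...,1]>im[...,2]+40)).astype(np.uint8)
    k,_,st,ce=cv2.connectedComponentsWithStats(m)
    for i in range(1,k):
        if st[i,4]>30:print("mat",n,st[i],ce[i],at(c,*ce[i],.005))
print("black",at(s,*Z1((207,352)),.005),"white",at(s,*Z1((326,340)),.005))
# lamp right end lower front edge
A=[ray(t,522,80),ray(s,386,50)]
M=np.array([[A[0][1]],[-A[1][1]]]).reshape(2,3).T
k=np.linalg.lstsq(M,A[1][0]-A[0][0],rcond=None)[0];print("lamp",A[0][0]+k[0]*A[0][1],A[1][0]+k[1]*A[1][1])
E
```

```text
[ 0.5067 -0.0241] -8.82 [[0.1, 0.5], [-0.8, 0.5], [-0.0, -0.8], [0.9, -0.3], [-0.4, -2.3], [-0.7, -0.6], [-0.6, 0.3], [-0.4, 0.6]]
ring (0.028, 0) [ 0.5344 -0.0284]
ring (0.028, 0.056) [0.543  0.0269]
ring (0.028, -0.056) [ 0.5258 -0.0838]
ring (-0.028, 0) [ 0.4791 -0.0199]
[ 0.5424 -0.2989] -10.94 [[0.7, 0.7], [-0.1, 1.3], [-0.9, 0.3], [-0.2, 0.0], [0.0, -0.4], [-2.0, 0.0], [0.1, -2.0], [-0.2, -1.2]]
mat t [233 193  16  16 195] [240.53846154 200.72307692] [0.48259133 0.29987146]
mat s [263 252  23  14 239] [274.06694561 258.74895397] [0.48049534 0.30529368]
black [0.54492048 0.02273718] white [ 0.48078155 -0.02512837]
lamp [ 0.69823966 -0.57323846  0.6429995 ] [ 0.42804121 -0.63248014  0.5264137 ]
```

```bash
cat >> h.py <<'E'
def plan(*W,start=None):
    """each waypoint (x,y,z,yaw): the row [az, dx,dy,dz cm] from the previous one"""
    o=ctrl.get_obs(); p=start or (*o["tool_pos"],o["orientation"][2])
    for w in W:
        d=R.from_euler("xyz",[180,0,p[3]],degrees=True).inv().apply(np.array(w[:3])-p[:3])*100
        a=(w[3]-p[3]+180)%360-180
        print([0,0,round(-np.radians(a),3),*np.round(d,2)],"dist",round(np.linalg.norm(d),1),"deg",round(a,1)); p=w
E
python3 - <<'E'
from h import *
plan((.42,-.45,.26,-126.8),(.526,-.30,.26,-98.8))
E
```

```text
[0, 0, np.float64(-0.488), np.float64(-18.79), np.float64(8.88), np.float64(-3.34)] dist 21.0 deg 27.9
[0, 0, np.float64(-0.489), np.float64(-18.36), np.float64(0.5), np.float64(0.0)] dist 18.4 deg 28.0
```

Request:
play_rows --commands '[[[0, 0, -0.488, -18.79, 8.88, -3.34, 8.5], [0, 0, -0.488, -18.79, 8.88, -3.34, 8.5], [0, 0, -0.488, -18.79, 8.88, -3.34, 8.5], [0, 0, -0.488, -18.79, 8.88, -3.34, 8.5], [0, 0, -0.488, -18.79, 8.88, -3.34, 8.5], [0, 0, -0.488, -18.79, 8.88, -3.34, 8.5]]]'

```text
clock: 1.8
tool_pos: [0.4241, -0.4462, 0.2618]
orientation: [-179.8, 0.1, -126.5]
force: [-1.1, -0.1, 0.2]
opening: 0.0848
gripper_force: 0.0
```

Request:
play_rows --commands '[[[0, 0, -0.489, -18.36, 0.5, 0, 8.5], [0, 0, -0.489, -18.36, 0.5, 0, 8.5], [0, 0, -0.489, -18.36, 0.5, 0, 8.5], [0, 0, -0.489, -18.36, 0.5, 0, 8.5], [0, 0, -0.489, -18.36, 0.5, 0, 8.5], [0, 0, -0.489, -18.36, 0.5, 0, 8.5]]]'

```text
clock: 2.3
tool_pos: [0.5282, -0.2968, 0.2599]
orientation: [-180.0, 0.0, -98.5]
force: [-0.7, -0.9, 0.6]
opening: 0.0847
gripper_force: 0.0
```

```bash
python3 - <<'E'
from h import *
o=ctrl.get_obs();print(o["clock"],o["tool_pos"],o["orientation"],o["joint_pos"].round(1))
t=ctrl.snapshot("top");s=ctrl.snapshot("side");save(t,"t1");save(s,"s1")
a=cv2.imread("pics/t1.png")[160:225,280:360];b=cv2.imread("pics/s1.png")[150:235,250:400]
A=cv2.resize(a,(640,520),interpolation=cv2.INTER_CUBIC)
cv2.imwrite("pics/z2.png",A)
cv2.imwrite("pics/z3.png",cv2.resize(b,(750,425),interpolation=cv2.INTER_CUBIC))
E
```

```text
2.3 [ 0.52816168 -0.29683127  0.25993811] [-1.79967084e+02  2.12940476e-02 -9.85237911e+01] [-10.9  13.   -5.5  -0.  -71.5   2.4]
```

View pics/z2.png

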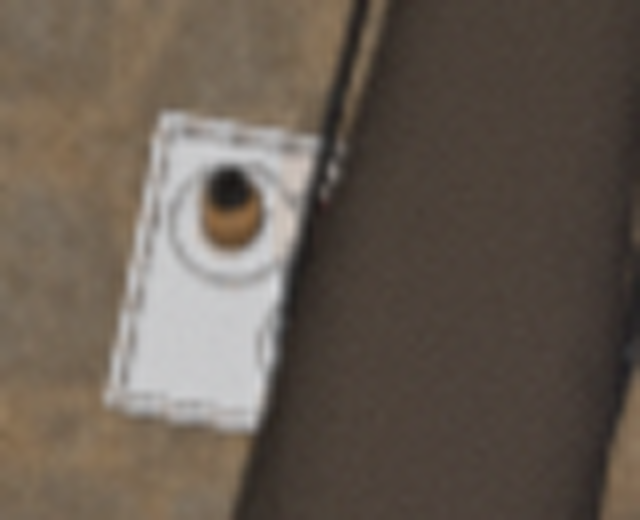

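View pics/z3.png

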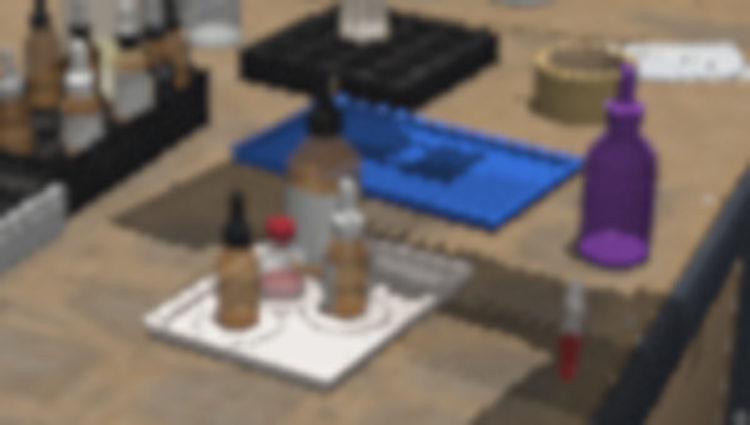

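```bash
python3 - <<'E'
from h import *
from scipy.optimize import least_squares as L
t=ctrl.snapshot("top");s=ctrl.snapshot("side")
def fit(obs,q0):
    f=lambda q:np.concatenate([proj(c,[*tf(q,l),z])-p for c,p,l,z in obs])
    r=L(f,q0,loss="soft_l1",f_scale=.5);print(np.round(r.x[:2],4),np.degrees(r.x[2]).round(2),np.round(r.fun.reshape(-1,2),1).tolist());return r.x
h=.014;a,b=.075,.1
Z2=lambda p:((p[0]+.5)/8-.5+280,(p[1]+.5)/8-.5+160)
Z3=lambda p:((p[0]+.5)/5-.5+250,(p[1]+.5)/5-.5+150)
T=[(t,Z2((163,112)),(a,b),h),(t,Z0((277,170)),(a,-b),h),(t,Z2((108,405)),(-a,b),h),
 (t,Z2((234,221)),(.028,.056),.005),(t,Z0((161,252)),(-.028,0),.005)]
S=[(s,Z3((146,322)),(a,b),h),(s,Z3((330,387)),(-a,b),0),(s,Z3((472,267)),(-a,-b),h),(s,Z3((348,307)),(-.028,0),.005),(s,Z3((237,326)),(.028,.056),.005)]
for o in(T,S,T+S):q=fit(o,[.52,-.03,-.15])
for l in((.028,0),(.028,.056),(.028,-.056),(-.028,0)):print("ring",l,np.round(tf(q,l),4))
a,b=.13,.075
q=fit([(t,Z0((384,60)),(a,b),h),(t,Z0((531,87)),(a,-b),h),(t,Z0((491,335)),(-a,-b),h),(t,Z0((340,305)),(-a,b),h),
 (s,Z1((202,163)),(a,b),h),(s,Z1((322,105)),(a,-b),h),(s,Z1((488,252)),(-a,b),0),(s,Z1((587,182)),(-a,-b),h)],[.55,-.31,-.15])
for l in((.08,0),(0,0),(-.08,0)):print("blue",l,np.round(tf(q,l),4))
E
```

```text
[ 0.5086 -0.0258] -8.76 [[0.2, 0.3], [-0.4, -0.0], [0.2, -0.9], [-0.1, 0.1], [0.0, 0.2]]
[ 0.506 -0.024] -7.93 [[0.7, -0.3], [-0.2, 1.4], [-0.6, -0.3], [-0.2, 1.1], [0.5, -0.4]]
[ 0.5076 -0.0261] -8.37 [[0.1, 0.7], [-0.4, 0.0], [0.4, -0.4], [-0.1, 0.4], [0.1, 0.4], [0.5, -0.8], [-0.7, 1.1], [-0.7, -0.5], [-0.5, 0.8], [0.3, -0.8]]
ring (0.028, 0) [ 0.5353 -0.0301]
ring (0.028, 0.056) [0.5435 0.0253]
ring (0.028, -0.056) [ 0.5272 -0.0855]
ring (-0.028, 0) [ 0.4799 -0.022 ]
[ 0.5434 -0.2997] -10.39 [[0.6, 0.5], [-0.2, 0.8], [-0.4, -0.0], [0.3, 0.0], [-0.1, -0.5], [-2.4, -0.1], [0.1, 0.9], [-0.3, -1.5]]
blue (0.08, 0) [ 0.6221 -0.3142]
blue (0, 0) [ 0.5434 -0.2997]
blue (-0.08, 0) [ 0.4647 -0.2853]
```

```bash
python3 - <<'E'
from h import *
o=ctrl.get_obs();print(o["tool_pos"],o["orientation"],o["force"])
plan((.5272,-.0855,.26,-98.4),(.5272,-.0855,.15,-98.4),(.5272,-.0855,.081,-98.4))
E
```

```text
[ 0.52558632 -0.30039461  0.25996407] [ 1.79992106e+02 -3.62404230e-03 -9.88066601e+01] [-0.56834436 -0.64810987 -0.16838666]
[0, 0, np.float64(-0.007), np.float64(-21.26), np.float64(3.13), np.float64(-0.0)] dist 21.5 deg 0.4
[0, 0, np.float64(-0.0), np.float64(0.0), np.float64(-0.0), np.float64(11.0)] dist 11.0 deg 0.0
[0, 0, np.float64(-0.0), np.float64(0.0), np.float64(-0.0), np.float64(6.9)] dist 6.9 deg 0.0
```

Request:
play_rows --commands '[[[0, 0, -0.007, -4, 0.6, 0, 8.0], [0, 0, -0.007, -8, 1.2, 0, 8.0], [0, 0, -0.007, -12, 1.8, 0, 8.0], [0, 0, -0.007, -16, 2.4, 0, 8.0], [0, 0, -0.007, -19, 2.8, 0, 8.0], [0, 0, -0.007, -21.26, 3.13, 0, 8.0], [0, 0, -0.007, -21.26, 3.13, 0, 8.0], [0, 0, -0.007, -21.26, 3.13, 0, 8.0]]]'

```text
clock: 3.17
tool_pos: [0.5272, -0.085, 0.2603]
orientation: [-180.0, 0.0, -98.3]
force: [0.1, -1.0, 0.3]
opening: 0.0803
gripper_force: 0.0
```

Request:
play_rows --commands '[[[0, 0, 0, 0, 0, 2, 8.0], [0, 0, 0, 0, 0, 4.5, 8.0], [0, 0, 0, 0, 0, 7, 8.0], [0, 0, 0, 0, 0, 9, 8.0], [0, 0, 0, 0, 0, 11, 8.0], [0, 0, 0, 0, 0, 12, 8.0], [0, 0, 0, 0, 0, 13, 8.0], [0, 0, 0, 0, 0, 13, 8.0]]]'

```text
clock: 3.83
tool_pos: [0.5265, -0.0861, 0.1284]
orientation: [179.9, -0.0, -98.5]
force: [0.2, -0.5, 0.5]
opening: 0.0802
gripper_force: 0.0
```

```bash
python3 - <<'E'
from h import *
s=ctrl.snapshot("side");save(s,"s2")
b=cv2.imread("pics/s2.png")[130:230,250:370]
cv2.imwrite("pics/z4.png",cv2.resize(b,(720,600),interpolation=cv2.INTER_CUBIC))
o=ctrl.get_obs();print(o["tool_pos"],o["orientation"],o["force"])
E
```

```text
[ 0.52720283 -0.08585244  0.12963017] [ 1.79940461e+02 -3.00477970e-02 -9.84248402e+01] [ 0.16003852  0.19908976 -0.1859882 ]
```

View pics/z4.png

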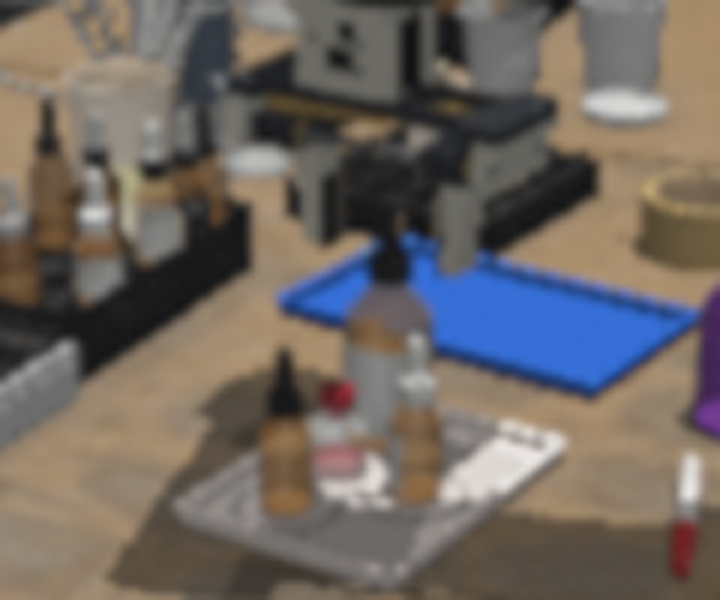

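Request:
play_rows --commands '[[[0, 0, 0, 0, 0, 1, 8.0], [0, 0, 0, 0, 0, 2, 8.0], [0, 0, 0, 0, 0, 3, 8.0], [0, 0, 0, 0, 0, 3.7, 8.0], [0, 0, 0, 0, 0, 4.3, 8.0], [0, 0, 0, 0, 0, 4.8, 8.0], [0, 0, 0, 0, 0, 4.8, 8.0]]]'

```text
clock: 4.47
tool_pos: [0.5268, -0.0851, 0.0807]
orientation: [179.9, -0.0, -98.4]
force: [-1.1, -0.8, 0.7]
opening: 0.0803
gripper_force: 0.0
```

Request:
play_rows --commands '[[[0, 0, 0, 0, 0, 0, 7], [0, 0, 0, 0, 0, 0, 6.5], [0, 0, 0, 0, 0, 0, 6], [0, 0, 0, 0, 0, 0, 5], [0, 0, 0, 0, 0, 0, 4.5], [0, 0, 0, 0, 0, 0, 4.5], [0, 0, 0, 0, 0, 0, 4.5], [0, 0, 0, 0, 0, 0, 4.5]]]'

```text
clock: 5.13
tool_pos: [0.5275, -0.0851, 0.0822]
orientation: [-180.0, 0.0, -98.4]
force: [-2.2, 0.4, 3.9]
opening: 0.0566
gripper_force: 29.9
```

```bash
python3 - <<'E'
from h import *
plan((.6221,-.3142,.172,-98.4),start=(.5272,-.0855,.172,-98.4))
E
```

```text
[0, 0, np.float64(-0.0), np.float64(21.24), np.float64(-12.73), np.float64(-0.0)] dist 24.8 deg 0.0
```

Request:
play_rows --commands '[[[0, 0, 0, 0, 0, -0.5, 4.5], [0, 0, 0, 0, 0, -1.2, 4.5], [0, 0, 0, 0, 0, -2.5, 4.5], [0, 0, 0, 0, 0, -4, 4.5], [0, 0, 0, 0, 0, -6, 4.5], [0, 0, 0, 0, 0, -7.5, 4.5], [0, 0, 0, 0, 0, -8.5, 4.5], [0, 0, 0, 0, 0, -9, 4.5]]]'

```text
clock: 5.8
tool_pos: [0.528, -0.085, 0.1737]
orientation: [-179.9, 0.0, -98.4]
force: [1.1, -0.5, -3.0]
opening: 0.0569
gripper_force: 29.9
```

Request:
play_rows --commands '[[[0, 0, 0, 0.6, -0.4, 0, 4.5], [0, 0, 0, 1.7, -1, 0, 4.5], [0, 0, 0, 3.2, -1.9, 0, 4.5], [0, 0, 0, 5, -3, 0, 4.5], [0, 0, 0, 7, -4.2, 0, 4.5], [0, 0, 0, 9, -5.4, 0, 4.5], [0, 0, 0, 11, -6.6, 0, 4.5], [0, 0, 0, 13, -7.8, 0, 4.5]]]'

```text
clock: 6.47
tool_pos: [0.5854, -0.2272, 0.1701]
orientation: [179.9, -0.0, -98.4]
force: [1.0, -0.4, -2.1]
opening: 0.057
gripper_force: 29.9
```

Request:
play_rows --commands '[[[0, 0, 0, 2, -1.2, 0, 4.5], [0, 0, 0, 4, -2.4, 0, 4.5], [0, 0, 0, 5.6, -3.4, 0, 4.5], [0, 0, 0, 6.9, -4.1, 0, 4.5], [0, 0, 0, 7.8, -4.7, 0, 4.5], [0, 0, 0, 8.24, -4.93, 0, 4.5], [0, 0, 0, 8.24, -4.93, 0, 4.5], [0, 0, 0, 8.24, -4.93, 0, 4.5]]]'

```text
clock: 7.13
tool_pos: [0.622, -0.3137, 0.1712]
orientation: [179.9, 0.0, -98.4]
force: [-0.9, -0.1, -2.3]
opening: 0.0564
gripper_force: 29.9
```

Request:
play_rows --commands '[[[0, 0, 0, 0, 0, 1, 4.5], [0, 0, 0, 0, 0, 2.5, 4.5], [0, 0, 0, 0, 0, 4.3, 4.5], [0, 0, 0, 0, 0, 5.8, 4.5], [0, 0, 0, 0, 0, 7, 4.5], [0, 0, 0, 0, 0, 7.8, 4.5], [0, 0, 0, 0, 0, 8.2, 4.5], [0, 0, 0, 0, 0, 8.2, 4.5]]]'

```text
clock: 7.8
tool_pos: [0.6221, -0.3133, 0.0891]
orientation: [179.9, 0.0, -98.3]
force: [0.4, 0.6, -2.1]
opening: 0.0567
gripper_force: 29.9
```

Request:
play_rows --commands '[[[0, 0, 0, 0, 0, 0.2, 4.5], [0, 0, 0, 0, 0, 0.4, 4.5], [0, 0, 0, 0, 0, 0.6, 4.5], [0, 0, 0, 0, 0, 0.75, 4.5], [0, 0, 0, 0, 0, 0.75, 4.5], [0, 0, 0, 0, 0, 0.75, 4.5]]]'

```text
clock: 8.3
tool_pos: [0.6225, -0.3138, 0.0826]
orientation: [-180.0, -0.0, -98.4]
force: [-0.3, 0.1, -2.4]
opening: 0.0565
gripper_force: 29.9
```

Request:
play_rows --commands '[[[0, 0, 0, 0, 0, 0.05, 4.5], [0, 0, 0, 0, 0, 0.1, 4.5], [0, 0, 0, 0, 0, 0.1, 4.5], [0, 0, 0, 0, 0, 0.1, 4.5]]]'

```text
clock: 8.63
tool_pos: [0.6226, -0.3139, 0.0823]
orientation: [-180.0, -0.0, -98.4]
force: [-2.4, -0.4, 4.8]
opening: 0.0567
gripper_force: 29.9
```

Request:
play_rows --commands '[[[0, 0, 0, 0, 0, 0, 6], [0, 0, 0, 0, 0, 0, 6.5], [0, 0, 0, 0, 0, 0, 7], [0, 0, 0, 0, 0, 0, 7.5], [0, 0, 0, 0, 0, 0, 8], [0, 0, 0, 0, 0, 0, 8], [0, 0, 0, 0, 0, 0, 8]]]'

```text
clock: 9.22
tool_pos: [0.6225, -0.3137, 0.0814]
orientation: [180.0, 0.0, -98.4]
force: [0.1, 0.8, -0.4]
opening: 0.0795
gripper_force: 0.0
```

Request:
play_rows --commands '[[[0, 0, 0, 0, 0, -1, 8], [0, 0, 0, 0, 0, -2.5, 8], [0, 0, 0, 0, 0, -5, 8], [0, 0, 0, 0, 0, -8, 8], [0, 0, 0, 0, 0, -11, 8], [0, 0, 0, 0, 0, -14, 8], [0, 0, 0, 0, 0, -15.6, 8], [0, 0, 0, 0, 0, -15.6, 8]]]'

```text
clock: 9.88
tool_pos: [0.6244, -0.3147, 0.244]
orientation: [-179.5, -0.1, -98.3]
force: [0.4, 0.8, 0.6]
opening: 0.0797
gripper_force: 0.0
```

```bash
python3 - <<'E'
from h import *
s=ctrl.snapshot("side");save(s,"s3")
print(ctrl.find_in(s,"large_amber")[:2],proj(s,[.6225,-.314,.163]),proj(s,[.6225,-.314,.005]))
c=(.5435,.0253)
o=ctrl.get_obs();print(o["tool_pos"],o["joint_pos"].round(1))
plan((*c,.24,-98.4),(*c,.14,-98.4),(*c,.046,-98.4))
plan((.5434,-.2997,.18,-190.4),start=(*c,.18,-98.4))
E
```

```text
[{'bbox': [367.6, 163.7, 16.8, 39.0], 'conf': 0.76}, {'bbox': [310.4, 145.1, 13.2, 35.1], 'conf': 0.73}] [315.62294878 143.25982225] [315.42924126 177.80815477]
[ 0.62271653 -0.3136926   0.23900806] [-10.8  22.2   4.8  -0.  -72.4   2.4]
[0, 0, np.float64(0.001), np.float64(-32.39), np.float64(12.77), np.float64(-0.1)] dist 34.8 deg -0.0
[0, 0, np.float64(-0.0), np.float64(0.0), np.float64(-0.0), np.float64(10.0)] dist 10.0 deg 0.0
[0, 0, np.float64(-0.0), np.float64(0.0), np.float64(-0.0), np.float64(9.4)] dist 9.4 deg 0.0
[0, 0, np.float64(1.606), np.float64(32.15), np.float64(-4.74), np.float64(-0.0)] dist 32.5 deg -92.0
```

Request:
play_rows --commands '[[[0, 0, 0, -4, 1.6, 0, 6], [0, 0, 0, -8, 3.2, 0, 6], [0, 0, 0, -12, 4.8, 0, 6], [0, 0, 0, -15.5, 6.1, 0, 6], [0, 0, 0, -19, 7.5, 0, 6], [0, 0, 0, -22.5, 8.9, 0, 6], [0, 0, 0, -26, 10.3, 0, 6], [0, 0, 0, -29, 11.5, 0, 6]]]'

```text
clock: 10.65
tool_pos: [0.5493, -0.0082, 0.2365]
orientation: [179.9, -0.0, -98.3]
force: [0.3, -0.2, 0.8]
opening: 0.0601
gripper_force: 0.0
```

Request:
play_rows --commands '[[[0, 0, 0, -2, 0.8, 0, 6], [0, 0, 0, -3.39, 1.27, 0, 6], [0, 0, 0, -3.39, 1.27, 0, 6], [0, 0, 0, -3.39, 1.27, 2, 6], [0, 0, 0, -3.39, 1.27, 5, 6], [0, 0, 0, -3.39, 1.27, 8, 6], [0, 0, 0, -3.39, 1.27, 10, 6], [0, 0, 0, -3.39, 1.27, 10, 6]]]'

```text
clock: 11.32
tool_pos: [0.5398, 0.0238, 0.1324]
orientation: [179.5, -0.2, -98.4]
force: [-1.4, -0.4, -0.7]
opening: 0.0598
gripper_force: 0.0
```

```bash
python3 - <<'E'
from h import *
s=ctrl.snapshot("side");save(s,"s4")
b=cv2.imread("pics/s4.png")[130:230,250:370]
cv2.imwrite("pics/z5.png",cv2.resize(b,(720,600),interpolation=cv2.INTER_CUBIC))
E
```

```text
(no output)
```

View pics/z5.png

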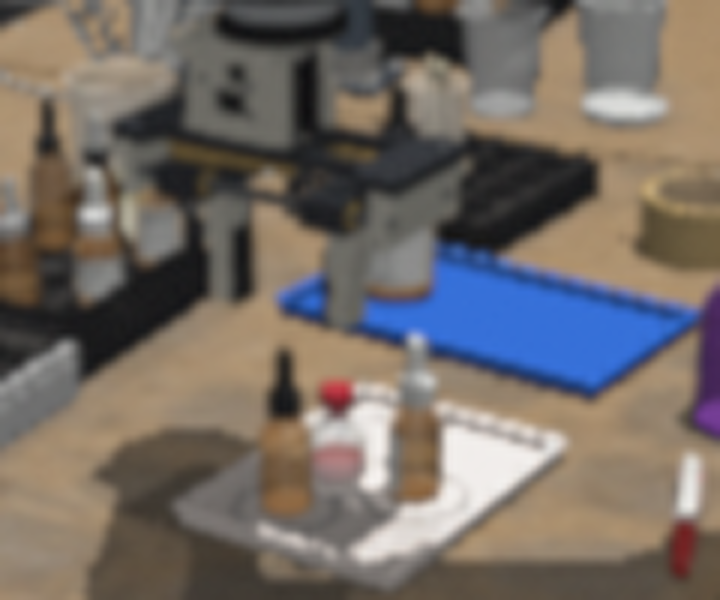

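Request:
play_rows --commands '[[[0, 0, 0, 0, 0, 1, 6], [0, 0, 0, 0, 0, 2.5, 6], [0, 0, 0, 0, 0, 4.5, 6], [0, 0, 0, 0, 0, 6.5, 6], [0, 0, 0, 0, 0, 8, 6], [0, 0, 0, 0, 0, 9.2, 6], [0, 0, 0, 0, 0, 9.8, 6], [0, 0, 0, 0, 0, 9.8, 6]]]'

```text
clock: 12.03
tool_pos: [0.5433, 0.0251, 0.039]
orientation: [180.0, -0.0, -98.4]
force: [0.0, -0.5, 0.2]
opening: 0.0601
gripper_force: 0.0
```

Request:
play_rows --commands '[[[0, 0, 0, 0, 0, 0, 5], [0, 0, 0, 0, 0, 0, 4.3], [0, 0, 0, 0, 0, 0, 3.8], [0, 0, 0, 0, 0, 0, 3.3], [0, 0, 0, 0, 0, 0, 2.5], [0, 0, 0, 0, 0, 0, 2.5], [0, 0, 0, 0, 0, 0, 2.5], [0, 0, 0, 0, 0, 0, 2.5]]]'

```text
clock: 12.7
tool_pos: [0.5436, 0.0255, 0.0401]
orientation: [-180.0, 0.0, -98.3]
force: [-2.0, 1.3, 6.1]
opening: 0.0322
gripper_force: 30.0
```

```bash
python3 - <<'E'
from h import *
print(ctrl.get_obs()["tool_pos"])
E
```

```text
[0.54356696 0.02545014 0.04005777]
```

```bash
python3 - <<'E'
from h import *
A=(.5434,.0254,.1805,-98.4);B=(.5434,-.137,.1805,-144.24)
plan(B,(.5434,-.2997,.1805,-190.4),start=A)
E
```

```text
[0, 0, np.float64(0.8), np.float64(16.07), np.float64(-2.37), np.float64(-0.0)] dist 16.2 deg -45.8
[0, 0, np.float64(0.806), np.float64(9.51), np.float64(-13.2), np.float64(-0.0)] dist 16.3 deg -46.2
```

Request:
play_rows --commands '[[[0, 0, 0, 0, 0, -0.5, 2.5], [0, 0, 0, 0, 0, -1.5, 2.5], [0, 0, 0, 0, 0, -3.5, 2.5], [0, 0, 0, 0, 0, -6, 2.5], [0, 0, 0, 0, 0, -8.5, 2.5], [0, 0, 0, 0, 0, -11, 2.5], [0, 0, 0, 0, 0, -13, 2.5], [0, 0, 0, 0, 0, -14, 2.5]]]'

```text
clock: 13.37
tool_pos: [0.5444, 0.0255, 0.1831]
orientation: [-179.8, 0.1, -98.3]
force: [-0.2, 0.1, -0.4]
opening: 0.0327
gripper_force: 30.0
```

Request:
play_rows --commands '[[[0, 0, 0.06, 0.6, -0.1, 0, 2.5], [0, 0, 0.15, 2, -0.3, 0, 2.5], [0, 0, 0.25, 4, -0.6, 0, 2.5], [0, 0, 0.36, 6.4, -0.95, 0, 2.5], [0, 0, 0.47, 8.8, -1.3, 0, 2.5], [0, 0, 0.58, 11.2, -1.65, 0, 2.5], [0, 0, 0.69, 13.6, -2, 0, 2.5], [0, 0, 0.8, 16.07, -2.37, 0, 2.5]]]'

```text
clock: 14.03
tool_pos: [0.5428, -0.1382, 0.1792]
orientation: [180.0, -0.0, -144.5]
force: [-0.8, 0.4, -1.4]
opening: 0.0325
gripper_force: 30.0
```

Request:
play_rows --commands '[[[0, 0, 0.12, 1.5, -2.1, 0, 2.5], [0, 0, 0.24, 3, -4.2, 0, 2.5], [0, 0, 0.36, 4.5, -6.2, 0, 2.5], [0, 0, 0.48, 6, -8.3, 0, 2.5], [0, 0, 0.6, 7.3, -10.2, 0, 2.5], [0, 0, 0.7, 8.5, -11.8, 0, 2.5], [0, 0, 0.78, 9.2, -12.8, 0, 2.5], [0, 0, 0.806, 9.51, -13.2, 0, 2.5]]]'

```text
clock: 14.7
tool_pos: [0.5428, -0.3014, 0.1788]
orientation: [180.0, -0.1, 169.3]
force: [0.6, -0.3, -1.2]
opening: 0.0324
gripper_force: 30.0
```

Request:
play_rows --commands '[[[0, 0, 0, 0, 0, 0, 2.5], [0, 0, 0, 0, 0, 1.5, 2.5], [0, 0, 0, 0, 0, 4, 2.5], [0, 0, 0, 0, 0, 7, 2.5], [0, 0, 0, 0, 0, 9.8, 2.5], [0, 0, 0, 0, 0, 11.8, 2.5], [0, 0, 0, 0, 0, 13, 2.5], [0, 0, 0, 0, 0, 13.4, 2.5]]]'

```text
clock: 15.37
tool_pos: [0.5422, -0.2986, 0.0434]
orientation: [180.0, -0.2, 169.8]
force: [-1.2, -0.1, -0.4]
opening: 0.0324
gripper_force: 30.0
```

Request:
play_rows --commands '[[[0, 0, 0, 0, 0, 0, 2.5], [0, 0, 0, 0, 0, 0.2, 2.5], [0, 0, 0, 0, 0, 0.4, 2.5], [0, 0, 0, 0, 0, 0.5, 2.5], [0, 0, 0, 0, 0, 0.6, 2.5], [0, 0, 0, 0, 0, 0.6, 2.5]]]'

```text
clock: 15.87
tool_pos: [0.5439, -0.2999, 0.0401]
orientation: [-180.0, 0.1, 169.6]
force: [-0.2, -0.1, 0.3]
opening: 0.0326
gripper_force: 30.0
```

Request:
play_rows --commands '[[[0, 0, 0, 0, 0, 0, 3.6], [0, 0, 0, 0, 0, 0, 4], [0, 0, 0, 0, 0, 0, 4.5], [0, 0, 0, 0, 0, 0, 5], [0, 0, 0, 0, 0, 0, 5.5], [0, 0, 0, 0, 0, 0, 6], [0, 0, 0, 0, 0, 0, 6]]]'

```text
clock: 16.45
tool_pos: [0.5434, -0.2998, 0.0394]
orientation: [180.0, -0.0, 169.6]
force: [-0.3, -0.2, -0.5]
opening: 0.0587
gripper_force: 0.0
```

Request:
play_rows --commands '[[[0, 0, 0, 0, 0, -1, 6], [0, 0, 0, 0, 0, -2.5, 6], [0, 0, 0, 0, 0, -5, 6], [0, 0, 0, 0, 0, -8, 6], [0, 0, 0, 0, 0, -11.5, 6], [0, 0, 0, 0, 0, -15, 6], [0, 0, 0, 0, 0, -17, 6], [0, 0, 0, 0, 0, -17, 6]]]'

```text
clock: 17.12
tool_pos: [0.5458, -0.301, 0.2165]
orientation: [-179.9, 0.5, 169.7]
force: [0.2, -0.2, 0.6]
opening: 0.0601
gripper_force: 0.0
```

```bash
python3 - <<'E'
from h import *
c=(.480,-.023)
print(ctrl.get_obs()["tool_pos"],ctrl.get_obs()["joint_pos"])
plan((*c,.21,-188.4),(*c,.13,-188.4),(*c,.0405,-188.4))
plan((.4647,-.2853,.18,-190.4),start=(*c,.18,-188.4))
s=ctrl.snapshot("side")
print(ctrl.find_in(s,"black_top")[:3],proj(s,[.543,-.3,.111]),proj(s,[.543,-.3,.005]))
E
```

```text
[ 0.54577977 -0.30095415  0.21647585] [-10.88571519  15.76095662  -7.5723928    0.11075359 -66.128158
 -89.49653441]
[0, 0, np.float64(-0.034), np.float64(11.46), np.float64(26.16), np.float64(0.65)] dist 28.6 deg 1.9
[0, 0, np.float64(-0.0), np.float64(0.0), np.float64(-0.0), np.float64(8.0)] dist 8.0 deg 0.0
[0, 0, np.float64(-0.0), np.float64(0.0), np.float64(-0.0), np.float64(8.95)] dist 9.0 deg 0.0
[0, 0, np.float64(0.035), np.float64(-2.32), np.float64(-26.17), np.float64(-0.0)] dist 26.3 deg -2.0
[{'bbox': [311.5, 143.6, 7.8, 38.6], 'conf': 0.67}, {'bbox': [324.3, 160.2, 10.7, 21.8], 'conf': 0.48}] [331.56820047 158.5368211 ] [330.99536123 181.87061326]
```

Request:
play_rows --commands '[[[0, 0, 0, 1.5, 3.4, 0, 6], [0, 0, 0, 3, 6.9, 0, 6], [0, 0, 0, 4.4, 10.2, 0, 6], [0, 0, -0.01, 5.8, 13.5, 0, 6], [0, 0, -0.02, 7.2, 16.8, 0, 6], [0, 0, -0.03, 8.6, 20, 0, 6], [0, 0, -0.035, 9.9, 23, 0, 6], [0, 0, -0.035, 11.23, 26.07, 0, 6]]]'

```text
clock: 17.88
tool_pos: [0.4784, -0.0219, 0.2086]
orientation: [-180.0, -0.1, 171.6]
force: [1.0, 0.5, -0.3]
opening: 0.0602
gripper_force: 0.0
```

Request:
play_rows --commands '[[[0, 0, 0, 0, 0, 0, 6], [0, 0, 0, 0, 0, 1, 6], [0, 0, 0, 0, 0, 3, 6], [0, 0, 0, 0, 0, 5, 6], [0, 0, 0, 0, 0, 6.5, 6], [0, 0, 0, 0, 0, 7.5, 6], [0, 0, 0, 0, 0, 7.5, 6], [0, 0, 0, 0, 0, 7.5, 6]]]'

```text
clock: 18.55
tool_pos: [0.4796, -0.024, 0.1338]
orientation: [-179.9, -0.1, 171.6]
force: [0.2, -0.1, 0.3]
opening: 0.0601
gripper_force: 0.0
```

```bash
python3 - <<'E'
from h import *
s=ctrl.snapshot("side");save(s,"s5")
b=cv2.imread("pics/s5.png")[130:230,250:370]
cv2.imwrite("pics/z6.png",cv2.resize(b,(720,600),interpolation=cv2.INTER_CUBIC))
print(ctrl.get_obs()["tool_pos"],ctrl.get_obs()["orientation"])
E
```

```text
[ 0.48018258 -0.0236652   0.13456641] [-1.79974475e+02 -1.08136539e-02  1.71590821e+02]
```

View pics/z6.png

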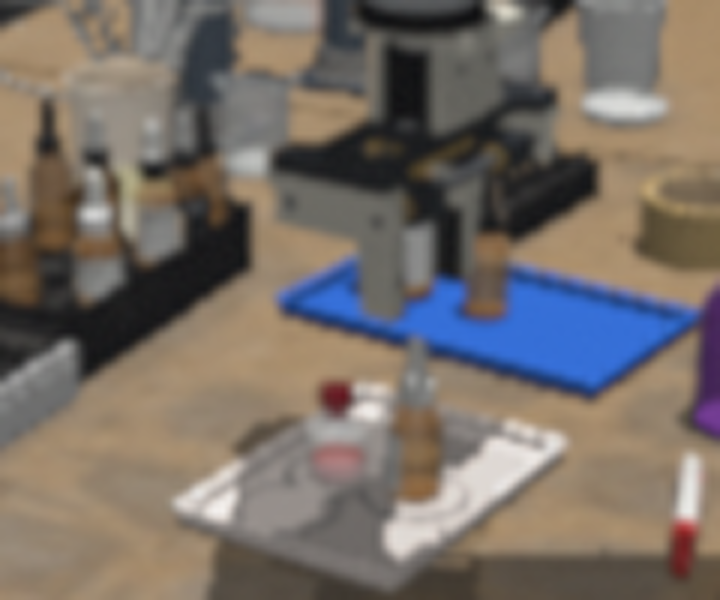

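Request:
play_rows --commands '[[[0, 0, 0, 0, 0, 1, 6], [0, 0, 0, 0, 0, 2.5, 6], [0, 0, 0, 0, 0, 4.5, 6], [0, 0, 0, 0, 0, 6.5, 6], [0, 0, 0, 0, 0, 8, 6], [0, 0, 0, 0, 0, 9, 6], [0, 0, 0, 0, 0, 9.5, 6], [0, 0, 0, 0, 0, 9.5, 6]]]'

```text
clock: 19.27
tool_pos: [0.4796, -0.0233, 0.0387]
orientation: [-180.0, -0.1, 171.6]
force: [0.7, 0.5, -0.1]
opening: 0.06
gripper_force: 0.0
```

Request:
play_rows --commands '[[[0, 0, 0, 0, 0, 0, 5], [0, 0, 0, 0, 0, 0, 4.3], [0, 0, 0, 0, 0, 0, 3.8], [0, 0, 0, 0, 0, 0, 3.3], [0, 0, 0, 0, 0, 0, 2.5], [0, 0, 0, 0, 0, 0, 2.5], [0, 0, 0, 0, 0, 0, 2.5], [0, 0, 0, 0, 0, 0, 2.5]]]'

```text
clock: 19.93
tool_pos: [0.4804, -0.023, 0.04]
orientation: [180.0, 0.1, 171.6]
force: [-1.2, -0.2, 6.8]
opening: 0.0326
gripper_force: 30.0
```

Request:
play_rows --commands '[[[0, 0, 0, 0, 0, -0.5, 2.5], [0, 0, 0, 0, 0, -1.5, 2.5], [0, 0, 0, 0, 0, -3.5, 2.5], [0, 0, 0, 0, 0, -6, 2.5], [0, 0, 0, 0, 0, -8, 2.5], [0, 0, 0, 0, 0, -9.5, 2.5], [0, 0, 0, 0, 0, -10, 2.5], [0, 0, 0, 0, 0, -10, 2.5]]]'

```text
clock: 20.6
tool_pos: [0.4805, -0.0229, 0.1407]
orientation: [179.9, 0.1, 171.6]
force: [-0.3, 0.5, -0.0]
opening: 0.0323
gripper_force: 30.0
```

Request:
play_rows --commands '[[[0, 0, 0, -0.1, -0.6, 0, 2.5], [0, 0, 0, -0.2, -1.8, 0, 2.5], [0, 0, 0.01, -0.3, -3.5, 0, 2.5], [0, 0, 0.01, -0.5, -5.5, 0, 2.5], [0, 0, 0.02, -0.7, -7.7, 0, 2.5], [0, 0, 0.02, -0.9, -10, 0, 2.5], [0, 0, 0.03, -1.1, -12.3, 0, 2.5], [0, 0, 0.035, -1.3, -14.5, 0, 2.5]]]'

```text
clock: 21.27
tool_pos: [0.4703, -0.1699, 0.1378]
orientation: [-180.0, -0.2, 169.6]
force: [-0.1, 0.1, -0.7]
opening: 0.0321
gripper_force: 30.0
```

Request:
play_rows --commands '[[[0, 0, 0, -0.6, -2.2, 0, 2.5], [0, 0, 0, -0.9, -4.4, 0, 2.5], [0, 0, 0, -1.1, -6.6, 0, 2.5], [0, 0, 0, -1.3, -8.6, 0, 2.5], [0, 0, 0, -1.4, -10.2, 0, 2.5], [0, 0, 0, -1.43, -11.2, 0, 2.5], [0, 0, 0, -1.43, -11.63, 0, 2.5], [0, 0, 0, -1.43, -11.63, 0, 2.5]]]'

```text
clock: 21.93
tool_pos: [0.4639, -0.286, 0.1384]
orientation: [180.0, -0.1, 169.5]
force: [-0.6, -0.1, -1.1]
opening: 0.0327
gripper_force: 30.0
```

Request:
play_rows --commands '[[[0, 0, 0, 0, 0, 0.5, 2.5], [0, 0, 0, 0, 0, 2, 2.5], [0, 0, 0, 0, 0, 4, 2.5], [0, 0, 0, 0, 0, 6, 2.5], [0, 0, 0, 0, 0, 7.8, 2.5], [0, 0, 0, 0, 0, 9, 2.5], [0, 0, 0, 0, 0, 9.4, 2.5], [0, 0, 0, 0, 0, 9.4, 2.5]]]'

```text
clock: 22.6
tool_pos: [0.4641, -0.2845, 0.0443]
orientation: [180.0, -0.1, 169.7]
force: [-0.0, 0.4, -0.0]
opening: 0.0328
gripper_force: 30.0
```

Request:
play_rows --commands '[[[0, 0, 0, 0, 0, 0.1, 2.5], [0, 0, 0, 0, 0, 0.3, 2.5], [0, 0, 0, 0, 0, 0.45, 2.5], [0, 0, 0, 0, 0, 0.6, 2.5], [0, 0, 0, 0, 0, 0.6, 2.5], [0, 0, 0, 0, 0, 0.6, 2.5]]]'

```text
clock: 23.1
tool_pos: [0.4652, -0.2856, 0.04]
orientation: [-180.0, 0.1, 169.6]
force: [-0.1, 1.6, 2.9]
opening: 0.0327
gripper_force: 30.0
```

Request:
play_rows --commands '[[[0, 0, 0, 0, 0, 0, 3.6], [0, 0, 0, 0, 0, 0, 4], [0, 0, 0, 0, 0, 0, 4.5], [0, 0, 0, 0, 0, 0, 5], [0, 0, 0, 0, 0, 0, 5.5], [0, 0, 0, 0, 0, 0, 6], [0, 0, 0, 0, 0, 0, 6]]]'

```text
clock: 23.68
tool_pos: [0.4647, -0.2855, 0.0394]
orientation: [-180.0, -0.0, 169.6]
force: [-0.5, -0.4, 0.9]
opening: 0.0591
gripper_force: 0.0
```

Request:
play_rows --commands '[[[0, 0, 0, 0, 0, -1, 6], [0, 0, 0, 0, 0, -2.5, 6], [0, 0, 0, 0, 0, -5, 6], [0, 0, 0, 0, 0, -8, 6], [0, 0, 0, 0, 0, -11.5, 6], [0, 0, 0, 0, 0, -15, 6], [0, 0, 0, 0, 0, -17, 6], [0, 0, 0, 0, 0, -17, 6]]]'

```text
clock: 24.35
tool_pos: [0.4671, -0.2865, 0.2159]
orientation: [-179.9, 0.5, 169.7]
force: [0.5, -0.3, -0.3]
opening: 0.0599
gripper_force: 0.0
```

```bash
python3 - <<'E'
from h import *
o=ctrl.get_obs();print(o["tool_pos"],o["orientation"])
s=ctrl.snapshot("side");save(s,"s6")
for n in("white_top","black_top","red_bottle"):
    for r in ctrl.find_in(s,n)[:3]:
        b=r["bbox"];print(n,r["conf"],b,at(s,b[0]+b[2]/2,b[1]+b[3]-2,.005))
t=ctrl.snapshot("top");save(t,"t6")
for n in("red_bottle",):
    for r in ctrl.find_in(t,n)[:3]:
        b=r["bbox"];print(n,r["conf"],b,at(t,b[0]+b[2]/2,b[1]+b[3]/2,.03))
A=(.4647,-.2853,.2105,-190.4);c=(.5353,-.0301)
plan((*c,.2105,-188.4),(*c,.02,-188.4),start=A)
plan((.4816,.3025,.12,-188.4),start=(*c,.12,-188.4))
b=cv2.imread("pics/s6.png")[140:230,250:370]
cv2.imwrite("pics/z7.png",cv2.resize(b,(720,540),interpolation=cv2.INTER_CUBIC))
E
```

```text
[ 0.46710508 -0.28652864  0.21589814] [-179.90251611    0.51939135  169.66302938]
white_top 0.42 [343.0, 163.0, 11.8, 26.5] [ 0.45278762 -0.27534905]
black_top 0.61 [324.5, 158.9, 11.5, 22.2] [ 0.55751778 -0.32754765]
[0, 0, np.float64(-0.035), np.float64(-2.34), np.float64(26.38), np.float64(0.0)] dist 26.5 deg 2.0
[0, 0, np.float64(-0.0), np.float64(0.0), np.float64(-0.0), np.float64(19.05)] dist 19.0 deg 0.0
[0, 0, np.float64(-0.0), np.float64(10.17), np.float64(32.12), np.float64(0.0)] dist 33.7 deg 0.0
```

View pics/z7.png

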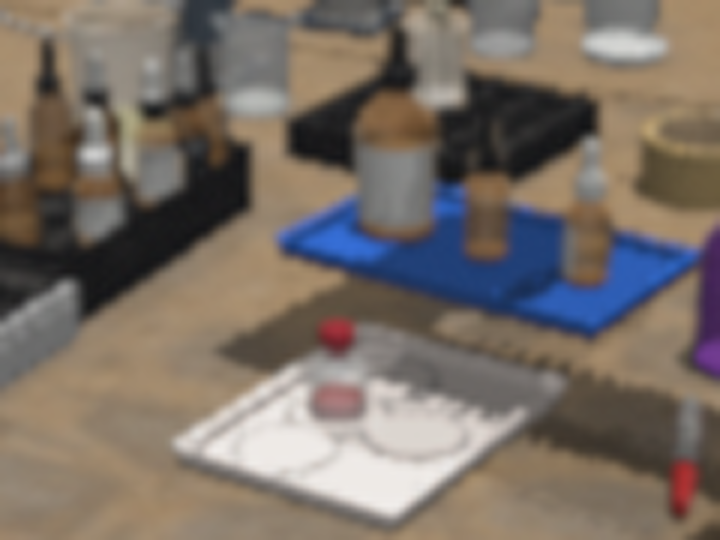

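```bash
python3 - <<'E'
from h import *
s=ctrl.snapshot("side")
Z=lambda p:((p[0]+.5)/6-.5+250,(p[1]+.5)/6-.5+140)
for p in((415,435),(288,449),(337,411)):print(at(s,*Z(p),.005))
E
```

```text
[ 0.47904339 -0.02008065]
[0.54093456 0.02790565]
[ 0.53566358 -0.02957878]
```

Request:
play_rows --commands '[[[0, 0, 0, -0.3, 3.5, 0, 6], [0, 0, 0, -0.6, 7, 0, 6], [0, 0, -0.01, -0.9, 10.5, 0, 6], [0, 0, -0.02, -1.2, 14, 0, 6], [0, 0, -0.03, -1.5, 17.5, 0, 6], [0, 0, -0.035, -1.8, 21, 0, 6], [0, 0, -0.035, -2.1, 24, 0, 6], [0, 0, -0.035, -2.34, 26.38, 0, 6]]]'

```text
clock: 25.37
tool_pos: [0.5354, -0.028, 0.2088]
orientation: [-180.0, -0.1, 171.7]
force: [1.2, -0.1, -0.2]
opening: 0.0599
gripper_force: 0.0
```

Request:
play_rows --commands '[[[0, 0, 0, 0, 0, 0, 6], [0, 0, 0, 0, 0, 1.5, 6], [0, 0, 0, 0, 0, 4, 6], [0, 0, 0, 0, 0, 7, 6], [0, 0, 0, 0, 0, 10, 6], [0, 0, 0, 0, 0, 12, 6], [0, 0, 0, 0, 0, 13, 6], [0, 0, 0, 0, 0, 13, 6]]]'

```text
clock: 26.03
tool_pos: [0.5335, -0.0309, 0.0768]
orientation: [-179.9, -0.3, 171.6]
force: [0.4, 0.1, -0.8]
opening: 0.0602
gripper_force: 0.0
```

Request:
play_rows --commands '[[[0, 0, 0, 0, 0, 1, 6], [0, 0, 0, 0, 0, 2.2, 6], [0, 0, 0, 0, 0, 3.5, 6], [0, 0, 0, 0, 0, 4.7, 6], [0, 0, 0, 0, 0, 5.6, 6], [0, 0, 0, 0, 0, 6.1, 6], [0, 0, 0, 0, 0, 6.1, 6], [0, 0, 0, 0, 0, 6.1, 6]]]'

```text
clock: 26.7
tool_pos: [0.5357, -0.0302, 0.0189]
orientation: [180.0, 0.0, 171.6]
force: [0.5, -0.0, 0.6]
opening: 0.0601
gripper_force: 0.0
```

Request:
play_rows --commands '[[[0, 0, 0, 0, 0, 0, 5], [0, 0, 0, 0, 0, 0, 4.5], [0, 0, 0, 0, 0, 0, 4.1], [0, 0, 0, 0, 0, 0, 3.8], [0, 0, 0, 0, 0, 0, 3], [0, 0, 0, 0, 0, 0, 3], [0, 0, 0, 0, 0, 0, 3], [0, 0, 0, 0, 0, 0, 3]]]'

```text
clock: 27.37
tool_pos: [0.5355, -0.0301, 0.0188]
orientation: [180.0, 0.0, 171.6]
force: [-1.3, 0.2, 4.7]
opening: 0.0379
gripper_force: 30.0
```

Request:
play_rows --commands '[[[0, 0, 0, 0, 0, -0.5, 3], [0, 0, 0, 0, 0, -1.5, 3], [0, 0, 0, 0, 0, -3.5, 3], [0, 0, 0, 0, 0, -6, 3], [0, 0, 0, 0, 0, -8, 3], [0, 0, 0, 0, 0, -9.5, 3], [0, 0, 0, 0, 0, -10, 3], [0, 0, 0, 0, 0, -10, 3]]]'

```text
clock: 28.03
tool_pos: [0.5361, -0.03, 0.1202]
orientation: [179.9, 0.2, 171.6]
force: [-0.3, -0.7, -0.7]
opening: 0.0374
gripper_force: 30.0
```

Request:
play_rows --commands '[[[0, 0, 0, 0.2, 0.6, 0, 3], [0, 0, 0, 0.7, 2.2, 0, 3], [0, 0, 0, 1.4, 4.4, 0, 3], [0, 0, 0, 2.2, 6.9, 0, 3], [0, 0, 0, 3, 9.5, 0, 3], [0, 0, 0, 3.8, 12.1, 0, 3], [0, 0, 0, 4.7, 14.7, 0, 3], [0, 0, 0, 5.5, 17.3, 0, 3]]]'

```text
clock: 28.7
tool_pos: [0.5046, 0.15, 0.117]
orientation: [-179.9, -0.1, 171.6]
force: [0.7, -1.3, 0.6]
opening: 0.0375
gripper_force: 30.0
```

Request:
play_rows --commands '[[[0, 0, 0, 0.8, 2.6, 0, 3], [0, 0, 0, 1.6, 5.2, 0, 3], [0, 0, 0, 2.4, 7.8, 0, 3], [0, 0, 0, 3.2, 10.2, 0, 3], [0, 0, 0, 3.9, 12.4, 0, 3], [0, 0, 0, 4.4, 14, 0, 3], [0, 0, 0, 4.67, 14.82, 0, 3], [0, 0, 0, 4.67, 14.82, 0, 3]]]'

```text
clock: 29.37
tool_pos: [0.4809, 0.3036, 0.1174]
orientation: [-179.9, -0.0, 171.7]
force: [-0.2, -0.2, -0.5]
opening: 0.0375
gripper_force: 30.0
```

Request:
play_rows --commands '[[[0, 0, 0, 0, 0, 0, 3], [0, 0, 0, 0, 0, 1.5, 3], [0, 0, 0, 0, 0, 3.5, 3], [0, 0, 0, 0, 0, 5, 3], [0, 0, 0, 0, 0, 6, 3], [0, 0, 0, 0, 0, 7, 3], [0, 0, 0, 0, 0, 7, 3], [0, 0, 0, 0, 0, 7, 3]]]'

```text
clock: 30.03
tool_pos: [0.4816, 0.3019, 0.0483]
orientation: [-180.0, -0.0, 171.6]
force: [0.1, 0.3, -1.1]
opening: 0.0375
gripper_force: 30.0
```

```bash
python3 - <<'E'
from h import *
o=ctrl.get_obs();print(o["tool_pos"],o["orientation"])
s=ctrl.snapshot("side");save(s,"s7");t=ctrl.snapshot("top")
for c in(s,t):
  for r in ctrl.find_in(c,"green_mat")[:2]:
    b=r["bbox"];print(r["conf"],b,at(c,b[0]+b[2]/2,b[1]+b[3]/2,.005))
print(proj(s,[.4816,.3025,.005]),proj(s,[*o["tool_pos"][:2],.03]))
b=cv2.imread("pics/s7.png")[205:290,215:330]
cv2.imwrite("pics/z8.png",cv2.resize(b,(690,510),interpolation=cv2.INTER_CUBIC))
E
```

```text
[0.48160104 0.30187812 0.04832455] [-1.79955479e+02 -1.64882840e-02  1.71600298e+02]
0.77 [262.1, 253.7, 25.2, 12.1] [0.47629533 0.30899476]
0.54 [236.0, 198.2, 7.4, 10.6] [0.47101219 0.30258582]
[274.20774039 258.16453675] [273.92869995 250.90021562]
```

View pics/z8.png

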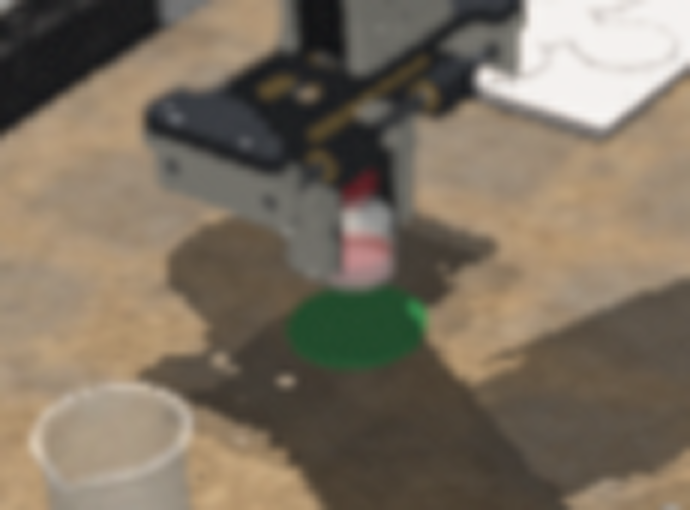

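Request:
play_rows --commands '[[[0, 0, 0, 0, 0, 0.7, 3], [0, 0, 0, 0, 0, 1.5, 3], [0, 0, 0, 0, 0, 2.2, 3], [0, 0, 0, 0, 0, 2.6, 3], [0, 0, 0, 0, 0, 2.9, 3], [0, 0, 0, 0, 0, 3.05, 3], [0, 0, 0, 0, 0, 3.05, 3], [0, 0, 0, 0, 0, 3.05, 3]]]'

```text
clock: 30.9
tool_pos: [0.4811, 0.3019, 0.0187]
orientation: [-179.9, -0.0, 171.6]
force: [-5.8, -2.6, 12.5]
opening: 0.0374
gripper_force: 30.0
```

Request:
play_rows --commands '[[[0, 0, 0, 0, 0, 0, 4.1], [0, 0, 0, 0, 0, 0, 4.4], [0, 0, 0, 0, 0, 0, 4.8], [0, 0, 0, 0, 0, 0, 5.2], [0, 0, 0, 0, 0, 0, 5.6], [0, 0, 0, 0, 0, 0, 6], [0, 0, 0, 0, 0, 0, 6]]]'

```text
clock: 31.48
tool_pos: [0.4815, 0.3024, 0.0178]
orientation: [-180.0, -0.0, 171.6]
force: [-0.4, 0.3, -1.1]
opening: 0.0592
gripper_force: 0.0
```

Request:
play_rows --commands '[[[0, 0, 0, 0, 0, -1, 6], [0, 0, 0, 0, 0, -2.5, 6], [0, 0, 0, 0, 0, -5, 6], [0, 0, 0, 0, 0, -8, 6], [0, 0, 0, 0, 0, -11.5, 6], [0, 0, 0, 0, 0, -15, 6], [0, 0, 0, 0, 0, -18, 6], [0, 0, 0, 0, 0, -19, 6]]]'

```text
clock: 32.15
tool_pos: [0.4832, 0.3036, 0.2143]
orientation: [179.7, 0.3, 171.7]
force: [1.5, 0.7, 0.9]
opening: 0.0601
gripper_force: 0.0
```

```bash
python3 - <<'E'
from h import *
o=ctrl.get_obs();print(o["tool_pos"],o["orientation"])
A=(.4816,.3025,.209,-188.4)
w=(.4647,-.2853)
plan((.475,-.01,.209,-189.4),(*w,.209,-190.4),start=A)
plan((.4797,-.0222,.14,-188.4),start=(*w,.14,-190.4))
s=ctrl.snapshot("side")
for r in ctrl.find_in(s,"red_bottle")[:2]:
    b=r["bbox"];print(r["conf"],b,at(s,b[0]+b[2]/2,b[1]+b[3]/2,.03))
E
```

```text
[0.48317024 0.30360817 0.2142793 ] [179.65269636   0.2963241  171.66306049]
[0, 0, np.float64(0.017), np.float64(-3.91), np.float64(-31.01), np.float64(-0.0)] dist 31.3 deg -1.0
[0, 0, np.float64(0.017), np.float64(-3.48), np.float64(-27.33), np.float64(-0.0)] dist 27.5 deg -1.0
[0, 0, np.float64(-0.035), np.float64(3.27), np.float64(26.15), np.float64(0.0)] dist 26.4 deg 2.0
0.55 [267.0, 240.9, 12.6, 20.7] [0.4823554  0.30423531]
```

Request:
play_rows --commands '[[[0, 0, 0, -0.5, -3.9, 0, 6], [0, 0, 0, -1, -7.8, 0, 6], [0, 0, 0, -1.5, -11.7, 0, 6], [0, 0, 0.01, -2, -15.6, 0, 6], [0, 0, 0.01, -2.5, -19.5, 0, 6], [0, 0, 0.017, -3, -23.4, 0, 6], [0, 0, 0.017, -3.5, -27.3, 0, 6], [0, 0, 0.017, -3.91, -31.01, 0, 6]]]'

```text
clock: 32.92
tool_pos: [0.4737, -0.0121, 0.2072]
orientation: [-180.0, -0.1, 170.7]
force: [0.6, -0.3, 0.7]
opening: 0.06
gripper_force: 0.0
```

Request:
play_rows --commands '[[[0, 0, 0, -0.5, -3.9, 0, 6], [0, 0, 0, -1, -7.8, 0, 6], [0, 0, 0, -1.5, -11.7, 0, 6], [0, 0, 0.01, -2, -15.6, 0, 6], [0, 0, 0.01, -2.5, -19.5, 0, 6], [0, 0, 0.017, -3, -23, 0, 6], [0, 0, 0.017, -3.3, -26, 0, 6], [0, 0, 0.017, -3.48, -27.33, 0, 6]]]'

```text
clock: 33.58
tool_pos: [0.4635, -0.2883, 0.2065]
orientation: [-180.0, -0.1, 169.5]
force: [-0.1, -0.1, 0.3]
opening: 0.06
gripper_force: 0.0
```

Request:
play_rows --commands '[[[0, 0, 0, 0, 0, 0, 6], [0, 0, 0, 0, 0, 1, 6], [0, 0, 0, 0, 0, 3, 6], [0, 0, 0, 0, 0, 5.5, 6], [0, 0, 0, 0, 0, 7, 6], [0, 0, 0, 0, 0, 7.4, 6], [0, 0, 0, 0, 0, 7.4, 6], [0, 0, 0, 0, 0, 7.4, 6]]]'

```text
clock: 34.25
tool_pos: [0.4653, -0.2849, 0.1342]
orientation: [-180.0, -0.0, 169.7]
force: [0.6, -0.2, 0.4]
opening: 0.0601
gripper_force: 0.0
```

Request:
play_rows --commands '[[[0, 0, 0, 0, 0, 1, 6], [0, 0, 0, 0, 0, 2.5, 6], [0, 0, 0, 0, 0, 4.5, 6], [0, 0, 0, 0, 0, 6.5, 6], [0, 0, 0, 0, 0, 8, 6], [0, 0, 0, 0, 0, 9, 6], [0, 0, 0, 0, 0, 9.45, 6], [0, 0, 0, 0, 0, 9.45, 6]]]'

```text
clock: 34.92
tool_pos: [0.4648, -0.2853, 0.0389]
orientation: [180.0, -0.0, 169.7]
force: [0.0, 0.3, 0.2]
opening: 0.0601
gripper_force: 0.0
```

Request:
play_rows --commands '[[[0, 0, 0, 0, 0, 0, 5], [0, 0, 0, 0, 0, 0, 4.3], [0, 0, 0, 0, 0, 0, 3.8], [0, 0, 0, 0, 0, 0, 3.3], [0, 0, 0, 0, 0, 0, 2.5], [0, 0, 0, 0, 0, 0, 2.5], [0, 0, 0, 0, 0, 0, 2.5], [0, 0, 0, 0, 0, 0, 2.5]]]'

```text
clock: 35.58
tool_pos: [0.4653, -0.2855, 0.04]
orientation: [-180.0, 0.0, 169.7]
force: [-0.4, 2.7, 6.3]
opening: 0.0325
gripper_force: 30.0
```

Request:
play_rows --commands '[[[0, 0, 0, 0, 0, -0.5, 2.5], [0, 0, 0, 0, 0, -1.5, 2.5], [0, 0, 0, 0, 0, -3.5, 2.5], [0, 0, 0, 0, 0, -6, 2.5], [0, 0, 0, 0, 0, -8, 2.5], [0, 0, 0, 0, 0, -9.5, 2.5], [0, 0, 0, 0, 0, -10, 2.5], [0, 0, 0, 0, 0, -10, 2.5]]]'

```text
clock: 36.25
tool_pos: [0.4657, -0.2856, 0.1412]
orientation: [-180.0, 0.2, 169.7]
force: [-0.1, 0.3, -1.8]
opening: 0.0324
gripper_force: 30.0
```

Request:
play_rows --commands '[[[0, 0, 0, 0.1, 0.5, 0, 2.5], [0, 0, 0, 0.2, 1.5, 0, 2.5], [0, 0, 0, 0.4, 3, 0, 2.5], [0, 0, 0, 0.6, 4.8, 0, 2.5], [0, 0, 0, 0.9, 6.8, 0, 2.5], [0, 0, 0, 1.1, 8.9, 0, 2.5], [0, 0, 0, 1.4, 11, 0, 2.5], [0, 0, 0, 1.63, 13.07, 0, 2.5]]]'

```text
clock: 36.92
tool_pos: [0.4713, -0.1522, 0.1382]
orientation: [-180.0, -0.1, 169.7]
force: [-0.0, 0.4, -0.5]
opening: 0.0325
gripper_force: 30.0
```

Request:
play_rows --commands '[[[0, 0, 0, 0.3, 2.2, 0, 2.5], [0, 0, -0.01, 0.55, 4.4, 0, 2.5], [0, 0, -0.02, 0.8, 6.6, 0, 2.5], [0, 0, -0.03, 1.1, 8.8, 0, 2.5], [0, 0, -0.035, 1.35, 10.8, 0, 2.5], [0, 0, -0.035, 1.55, 12.4, 0, 2.5], [0, 0, -0.035, 1.64, 13.08, 0, 2.5], [0, 0, -0.035, 1.64, 13.08, 0, 2.5]]]'

```text
clock: 37.58
tool_pos: [0.479, -0.0208, 0.1386]
orientation: [-180.0, -0.1, 171.8]
force: [1.3, 0.1, -0.8]
opening: 0.0326
gripper_force: 30.0
```

Request:
play_rows --commands '[[[0, 0, 0, 0, 0, 0.5, 2.5], [0, 0, 0, 0, 0, 2, 2.5], [0, 0, 0, 0, 0, 4, 2.5], [0, 0, 0, 0, 0, 6, 2.5], [0, 0, 0, 0, 0, 7.8, 2.5], [0, 0, 0, 0, 0, 9, 2.5], [0, 0, 0, 0, 0, 9.4, 2.5], [0, 0, 0, 0, 0, 9.4, 2.5]]]'

```text
clock: 38.25
tool_pos: [0.4785, -0.0233, 0.0441]
orientation: [-179.9, -0.2, 171.6]
force: [0.5, 0.3, -0.7]
opening: 0.0327
gripper_force: 30.0
```

Request:
play_rows --commands '[[[0, 0, 0, 0, 0, 0.1, 2.5], [0, 0, 0, 0, 0, 0.3, 2.5], [0, 0, 0, 0, 0, 0.45, 2.5], [0, 0, 0, 0, 0, 0.6, 2.5], [0, 0, 0, 0, 0, 0.6, 2.5], [0, 0, 0, 0, 0, 0.6, 2.5]]]'

```text
clock: 38.75
tool_pos: [0.4801, -0.0222, 0.04]
orientation: [180.0, 0.1, 171.7]
force: [0.8, -0.3, 3.4]
opening: 0.0322
gripper_force: 30.0
```

Request:
play_rows --commands '[[[0, 0, 0, 0, 0, 0, 3.6], [0, 0, 0, 0, 0, 0, 4], [0, 0, 0, 0, 0, 0, 4.5], [0, 0, 0, 0, 0, 0, 5], [0, 0, 0, 0, 0, 0, 5.5], [0, 0, 0, 0, 0, 0, 6], [0, 0, 0, 0, 0, 0, 6]]]'

```text
clock: 39.33
tool_pos: [0.4796, -0.0223, 0.0394]
orientation: [-180.0, -0.0, 171.7]
force: [0.0, -0.9, -0.4]
opening: 0.0588
gripper_force: 0.0
```

Request:
play_rows --commands '[[[0, 0, 0, 0, 0, -1, 6], [0, 0, 0, 0, 0, -2.5, 6], [0, 0, 0, 0, 0, -5, 6], [0, 0, 0, 0, 0, -8, 6], [0, 0, 0, 0, 0, -11.5, 6], [0, 0, 0, 0, 0, -15, 6], [0, 0, 0, 0, 0, -17, 6], [0, 0, 0, 0, 0, -17, 6]]]'

```text
clock: 40.0
tool_pos: [0.4822, -0.0219, 0.2146]
orientation: [179.8, 0.5, 171.7]
force: [0.2, -0.2, 0.8]
opening: 0.0599
gripper_force: 0.0
```

```bash
python3 - <<'E'
from h import *
o=ctrl.get_obs();print(o["tool_pos"],o["orientation"])
s=ctrl.snapshot("side")
for n in("white_top","black_top"):
  for r in ctrl.find_in(s,n)[:2]:print(n,r["conf"],r["bbox"])
print(proj(s,[.48,-.022,.111]),proj(s,[.48,-.022,.005]))
b=(.5434,-.2997)
plan((*b,.2105,-190.4),start=(.4797,-.0222,.2105,-188.4))
plan((.5433,-.137,.1805,-144.24),(.543,.0256,.1805,-98.4),start=(*b,.1805,-190.4))
plan((.6225,-.3141,.24,-98.4),start=(.543,.0256,.24,-98.4))
plan((.5272,-.0853,.24,-98.4),start=(.6225,-.3141,.24,-98.4))
E
```

```text
[ 0.48216894 -0.02189336  0.21457195] [179.83988591   0.45103078 171.72072889]
white_top 0.45 [315.3, 187.7, 7.7, 27.7]
white_top 0.36 [266.1, 257.0, 19.7, 11.1]
black_top 0.63 [265.5, 239.9, 16.3, 20.7]
[318.98450589 185.03901354] [318.71869649 211.81088886]
[0, 0, np.float64(0.035), np.float64(-10.36), np.float64(-26.52), np.float64(-0.0)] dist 28.5 deg -2.0
[0, 0, np.float64(-0.806), np.float64(2.95), np.float64(16.0), np.float64(0.0)] dist 16.3 deg 46.2
[0, 0, np.float64(-0.8), np.float64(-9.48), np.float64(13.21), np.float64(0.0)] dist 16.3 deg 45.8
[0, 0, np.float64(-0.0), np.float64(32.44), np.float64(-12.83), np.float64(-0.0)] dist 34.9 deg 0.0
[0, 0, np.float64(-0.0), np.float64(-21.24), np.float64(12.77), np.float64(0.0)] dist 24.8 deg 0.0
```

Request:
play_rows --commands '[[[0, 0, 0, -1.4, -3.5, 0, 6], [0, 0, 0, -2.8, -7, 0, 6], [0, 0, 0, -4.2, -10.5, 0, 6], [0, 0, 0.01, -5.5, -14, 0, 6], [0, 0, 0.02, -6.9, -17.5, 0, 6], [0, 0, 0.03, -8.3, -21, 0, 6], [0, 0, 0.035, -9.4, -24, 0, 6], [0, 0, 0.035, -10.36, -26.52, 0, 6]]]'

```text
clock: 40.82
tool_pos: [0.5431, -0.3019, 0.2071]
orientation: [180.0, -0.2, 169.6]
force: [0.6, 1.1, 0.6]
opening: 0.0599
gripper_force: 0.0
```

Request:
play_rows --commands '[[[0, 0, 0, 0, 0, 0, 6], [0, 0, 0, 0, 0, 1, 6], [0, 0, 0, 0, 0, 3, 6], [0, 0, 0, 0, 0, 5.5, 6], [0, 0, 0, 0, 0, 7, 6], [0, 0, 0, 0, 0, 7.5, 6], [0, 0, 0, 0, 0, 7.5, 6], [0, 0, 0, 0, 0, 7.5, 6]]]'

```text
clock: 41.48
tool_pos: [0.5438, -0.2992, 0.1344]
orientation: [-180.0, -0.0, 169.7]
force: [0.1, 0.0, 0.7]
opening: 0.0602
gripper_force: 0.0
```

Request:
play_rows --commands '[[[0, 0, 0, 0, 0, 1, 6], [0, 0, 0, 0, 0, 2.5, 6], [0, 0, 0, 0, 0, 4.5, 6], [0, 0, 0, 0, 0, 6.5, 6], [0, 0, 0, 0, 0, 8, 6], [0, 0, 0, 0, 0, 9, 6], [0, 0, 0, 0, 0, 9.5, 6], [0, 0, 0, 0, 0, 9.5, 6]]]'

```text
clock: 42.15
tool_pos: [0.5435, -0.2996, 0.0388]
orientation: [180.0, -0.1, 169.7]
force: [-0.1, 0.1, 0.1]
opening: 0.0602
gripper_force: 0.0
```

Request:
play_rows --commands '[[[0, 0, 0, 0, 0, 0, 5], [0, 0, 0, 0, 0, 0, 4.3], [0, 0, 0, 0, 0, 0, 3.8], [0, 0, 0, 0, 0, 0, 3.3], [0, 0, 0, 0, 0, 0, 2.5], [0, 0, 0, 0, 0, 0, 2.5], [0, 0, 0, 0, 0, 0, 2.5], [0, 0, 0, 0, 0, 0, 2.5]]]'

```text
clock: 42.82
tool_pos: [0.5441, -0.2998, 0.0401]
orientation: [-180.0, 0.0, 169.7]
force: [-0.2, 1.2, 5.3]
opening: 0.0321
gripper_force: 30.0
```

Request:
play_rows --commands '[[[0, 0, 0, 0, 0, -0.5, 2.5], [0, 0, 0, 0, 0, -1.5, 2.5], [0, 0, 0, 0, 0, -3.5, 2.5], [0, 0, 0, 0, 0, -6, 2.5], [0, 0, 0, 0, 0, -8.5, 2.5], [0, 0, 0, 0, 0, -11, 2.5], [0, 0, 0, 0, 0, -13, 2.5], [0, 0, 0, 0, 0, -14, 2.5]]]'

```text
clock: 43.48
tool_pos: [0.5448, -0.3002, 0.1833]
orientation: [-180.0, 0.2, 169.7]
force: [0.3, -0.3, -0.3]
opening: 0.0325
gripper_force: 30.0
```

Request:
play_rows --commands '[[[0, 0, -0.06, 0.1, 0.6, 0, 2.5], [0, 0, -0.15, 0.4, 2, 0, 2.5], [0, 0, -0.25, 0.7, 4, 0, 2.5], [0, 0, -0.36, 1.2, 6.4, 0, 2.5], [0, 0, -0.47, 1.6, 8.8, 0, 2.5], [0, 0, -0.58, 2.05, 11.2, 0, 2.5], [0, 0, -0.69, 2.5, 13.6, 0, 2.5], [0, 0, -0.806, 2.95, 16, 0, 2.5]]]'

```text
clock: 44.15
tool_pos: [0.5428, -0.1359, 0.1791]
orientation: [180.0, -0.0, -143.9]
force: [0.8, 0.5, -1.3]
opening: 0.0326
gripper_force: 30.0
```

Request:
play_rows --commands '[[[0, 0, -0.12, -1.5, 2.1, 0, 2.5], [0, 0, -0.24, -3, 4.2, 0, 2.5], [0, 0, -0.36, -4.5, 6.2, 0, 2.5], [0, 0, -0.48, -6, 8.3, 0, 2.5], [0, 0, -0.6, -7.3, 10.2, 0, 2.5], [0, 0, -0.7, -8.5, 11.8, 0, 2.5], [0, 0, -0.78, -9.2, 12.8, 0, 2.5], [0, 0, -0.8, -9.48, 13.21, 0, 2.5]]]'

```text
clock: 44.82
tool_pos: [0.5426, 0.0271, 0.1792]
orientation: [180.0, -0.0, -98.0]
force: [-0.8, -0.4, -1.3]
opening: 0.0328
gripper_force: 30.0
```

Request:
play_rows --commands '[[[0, 0, 0, 0, 0, 0, 2.5], [0, 0, 0, 0, 0, 1.5, 2.5], [0, 0, 0, 0, 0, 4, 2.5], [0, 0, 0, 0, 0, 7, 2.5], [0, 0, 0, 0, 0, 9.8, 2.5], [0, 0, 0, 0, 0, 11.8, 2.5], [0, 0, 0, 0, 0, 13, 2.5], [0, 0, 0, 0, 0, 13.4, 2.5]]]'

```text
clock: 45.48
tool_pos: [0.5412, 0.024, 0.043]
orientation: [179.8, -0.1, -98.5]
force: [-0.2, -0.6, 0.3]
opening: 0.0328
gripper_force: 30.0
```

Request:
play_rows --commands '[[[0, 0, 0, 0, 0, 0, 2.5], [0, 0, 0, 0, 0, 0.2, 2.5], [0, 0, 0, 0, 0, 0.4, 2.5], [0, 0, 0, 0, 0, 0.5, 2.5], [0, 0, 0, 0, 0, 0.6, 2.5], [0, 0, 0, 0, 0, 0.6, 2.5]]]'

```text
clock: 45.98
tool_pos: [0.5433, 0.0257, 0.0401]
orientation: [-179.9, 0.0, -98.3]
force: [0.7, 0.0, 1.5]
opening: 0.0326
gripper_force: 30.0
```

Request:
play_rows --commands '[[[0, 0, 0, 0, 0, 0, 3.6], [0, 0, 0, 0, 0, 0, 4], [0, 0, 0, 0, 0, 0, 4.5], [0, 0, 0, 0, 0, 0, 5], [0, 0, 0, 0, 0, 0, 5.5], [0, 0, 0, 0, 0, 0, 6], [0, 0, 0, 0, 0, 0, 6]]]'

```text
clock: 46.57
tool_pos: [0.5429, 0.0256, 0.0394]
orientation: [180.0, -0.0, -98.3]
force: [0.1, 0.1, 0.2]
opening: 0.0592
gripper_force: 0.0
```

Request:
play_rows --commands '[[[0, 0, 0, 0, 0, -1, 6], [0, 0, 0, 0, 0, -2.5, 6], [0, 0, 0, 0, 0, -5, 6], [0, 0, 0, 0, 0, -8, 6], [0, 0, 0, 0, 0, -11.5, 6], [0, 0, 0, 0, 0, -15, 6], [0, 0, 0, 0, 0, -18.5, 6.5], [0, 0, 0, 0, 0, -20, 7]]]'

```text
clock: 47.23
tool_pos: [0.5445, 0.0257, 0.2457]
orientation: [-179.6, 0.1, -98.3]
force: [0.1, 0.5, -0.3]
opening: 0.0671
gripper_force: 0.0
```

```bash
python3 - <<'E'
from h import *
o=ctrl.get_obs();print(o["tool_pos"],o["orientation"])
s=ctrl.snapshot("side");save(s,"s8")
for n in("black_top","large_amber"):
  for r in ctrl.find_in(s,n)[:2]:print(n,r["conf"],r["bbox"])
print(proj(s,[.543,.0256,.111]),proj(s,[.543,.0256,.005]))
E
```

```text
[0.54454347 0.02565743 0.24569409] [-1.79608749e+02  1.32899347e-01 -9.82688355e+01]
black_top 0.77 [288.9, 188.2, 15.1, 26.5]
black_top 0.72 [354.9, 156.4, 22.3, 18.9]
large_amber 0.89 [310.0, 143.9, 12.8, 38.2]
large_amber 0.68 [367.3, 163.3, 14.3, 39.7]
[296.8697153  186.99313864] [297.35235545 214.03199279]
```

Request:
play_rows --commands '[[[0, 0, 0, 3.5, -1.4, 0, 8], [0, 0, 0, 7, -2.8, 0, 8], [0, 0, 0, 10.5, -4.2, 0, 8], [0, 0, 0, 14, -5.5, 0, 8], [0, 0, 0, 17.5, -6.9, 0, 8], [0, 0, 0, 21, -8.3, 0, 8], [0, 0, 0, 24.5, -9.7, 0, 8], [0, 0, 0, 28, -11.1, 0, 8]]]'

```text
clock: 48.05
tool_pos: [0.6117, -0.2692, 0.2384]
orientation: [179.9, 0.0, -98.3]
force: [0.6, 0.9, 1.2]
opening: 0.0799
gripper_force: 0.0
```

Request:
play_rows --commands '[[[0, 0, 0, 2.5, -1, 0, 8], [0, 0, 0, 4.44, -1.73, 0, 8], [0, 0, 0, 4.44, -1.73, 0, 8], [0, 0, 0, 4.44, -1.73, 1, 8], [0, 0, 0, 4.44, -1.73, 3, 8], [0, 0, 0, 4.44, -1.73, 5, 8], [0, 0, 0, 4.44, -1.73, 6, 8], [0, 0, 0, 4.44, -1.73, 6, 8]]]'

```text
clock: 48.72
tool_pos: [0.6211, -0.3123, 0.1758]
orientation: [179.7, 0.1, -98.3]
force: [-0.6, 0.2, -0.4]
opening: 0.0799
gripper_force: 0.0
```

Request:
play_rows --commands '[[[0, 0, 0, 0, 0, 1, 8], [0, 0, 0, 0, 0, 2.5, 8], [0, 0, 0, 0, 0, 4.5, 8], [0, 0, 0, 0, 0, 6.5, 8], [0, 0, 0, 0, 0, 8.2, 8], [0, 0, 0, 0, 0, 9.4, 8], [0, 0, 0, 0, 0, 9.9, 8], [0, 0, 0, 0, 0, 9.9, 8]]]'

```text
clock: 49.38
tool_pos: [0.6227, -0.3137, 0.0797]
orientation: [179.9, 0.0, -98.3]
force: [-0.1, -0.1, -0.2]
opening: 0.08
gripper_force: 0.0
```

Request:
play_rows --commands '[[[0, 0, 0, 0, 0, 0, 7], [0, 0, 0, 0, 0, 0, 6.5], [0, 0, 0, 0, 0, 0, 6], [0, 0, 0, 0, 0, 0, 5], [0, 0, 0, 0, 0, 0, 4.5], [0, 0, 0, 0, 0, 0, 4.5], [0, 0, 0, 0, 0, 0, 4.5], [0, 0, 0, 0, 0, 0, 4.5]]]'

```text
clock: 50.05
tool_pos: [0.6232, -0.3142, 0.0813]
orientation: [-180.0, -0.0, -98.3]
force: [-1.3, 0.5, 5.7]
opening: 0.0569
gripper_force: 29.9
```

Request:
play_rows --commands '[[[0, 0, 0, 0, 0, -0.5, 4.5], [0, 0, 0, 0, 0, -1.2, 4.5], [0, 0, 0, 0, 0, -2.5, 4.5], [0, 0, 0, 0, 0, -4, 4.5], [0, 0, 0, 0, 0, -6, 4.5], [0, 0, 0, 0, 0, -7.5, 4.5], [0, 0, 0, 0, 0, -8.5, 4.5], [0, 0, 0, 0, 0, -9, 4.5]]]'

```text
clock: 50.72
tool_pos: [0.6237, -0.3142, 0.173]
orientation: [-179.8, -0.0, -98.3]
force: [0.5, 0.1, -1.9]
opening: 0.0567
gripper_force: 29.9
```

Request:
play_rows --commands '[[[0, 0, 0, -0.6, 0.4, 0, 4.5], [0, 0, 0, -1.7, 1, 0, 4.5], [0, 0, 0, -3.2, 1.9, 0, 4.5], [0, 0, 0, -5, 3, 0, 4.5], [0, 0, 0, -7, 4.2, 0, 4.5], [0, 0, 0, -9, 5.4, 0, 4.5], [0, 0, 0, -11, 6.6, 0, 4.5], [0, 0, 0, -13, 7.8, 0, 4.5]]]'

```text
clock: 51.38
tool_pos: [0.5626, -0.1722, 0.1691]
orientation: [179.9, 0.0, -98.3]
force: [-0.5, 1.1, -2.2]
opening: 0.0565
gripper_force: 29.9
```

Request:
play_rows --commands '[[[0, 0, 0, -2, 1.2, 0, 4.5], [0, 0, 0, -4, 2.4, 0, 4.5], [0, 0, 0, -5.6, 3.4, 0, 4.5], [0, 0, 0, -6.9, 4.1, 0, 4.5], [0, 0, 0, -7.8, 4.7, 0, 4.5], [0, 0, 0, -8.24, 4.97, 0, 4.5], [0, 0, 0, -8.24, 4.97, 0, 4.5], [0, 0, 0, -8.24, 4.97, 0, 4.5]]]'

```text
clock: 52.05
tool_pos: [0.5272, -0.0853, 0.1703]
orientation: [180.0, -0.0, -98.3]
force: [-0.2, -0.6, -2.4]
opening: 0.0571
gripper_force: 29.9
```

Request:
play_rows --commands '[[[0, 0, 0, 0, 0, 1, 4.5], [0, 0, 0, 0, 0, 2.5, 4.5], [0, 0, 0, 0, 0, 4.3, 4.5], [0, 0, 0, 0, 0, 5.8, 4.5], [0, 0, 0, 0, 0, 7, 4.5], [0, 0, 0, 0, 0, 7.8, 4.5], [0, 0, 0, 0, 0, 8.2, 4.5], [0, 0, 0, 0, 0, 8.2, 4.5]]]'

```text
clock: 52.72
tool_pos: [0.5268, -0.0858, 0.0872]
orientation: [179.9, -0.0, -98.3]
force: [-0.1, -0.7, -1.7]
opening: 0.0565
gripper_force: 29.9
```

Request:
play_rows --commands '[[[0, 0, 0, 0, 0, 0.2, 4.5], [0, 0, 0, 0, 0, 0.4, 4.5], [0, 0, 0, 0, 0, 0.6, 4.5], [0, 0, 0, 0, 0, 0.75, 4.5], [0, 0, 0, 0, 0, 0.8, 4.5], [0, 0, 0, 0, 0, 0.8, 4.5], [0, 0, 0, 0, 0, 0.8, 4.5]]]'

```text
clock: 53.3
tool_pos: [0.5276, -0.0853, 0.0812]
orientation: [-179.9, 0.0, -98.3]
force: [-1.8, 0.6, 4.3]
opening: 0.0567
gripper_force: 29.9
```

Request:
play_rows --commands '[[[0, 0, 0, 0, 0, 0, 6], [0, 0, 0, 0, 0, 0, 6.5], [0, 0, 0, 0, 0, 0, 7], [0, 0, 0, 0, 0, 0, 7.5], [0, 0, 0, 0, 0, 0, 8], [0, 0, 0, 0, 0, 0, 8], [0, 0, 0, 0, 0, 0, 8]]]'

```text
clock: 53.88
tool_pos: [0.5273, -0.0853, 0.0804]
orientation: [180.0, -0.0, -98.3]
force: [-0.4, -0.4, -0.3]
opening: 0.0797
gripper_force: 0.0
```

Request:
play_rows --commands '[[[0, 0, 0, 0, 0, -1, 8], [0, 0, 0, 0, 0, -2.5, 8], [0, 0, 0, 0, 0, -5, 8], [0, 0, 0, 0, 0, -8, 8], [0, 0, 0, 0, 0, -11, 8], [0, 0, 0, 0, 0, -14, 8], [0, 0, 0, 0, 0, -17, 8], [0, 0, 0, 0, 0, -18, 8]]]'

```text
clock: 54.55
tool_pos: [0.529, -0.0856, 0.2663]
orientation: [-179.6, 0.1, -98.3]
force: [1.2, 0.6, -0.5]
opening: 0.08
gripper_force: 0.0
```

Request:
play_rows --commands '[[[0, 0, 0, 3.5, 0, 0, 8], [0, 0, 0, 7, 0, 0, 8], [0, 0, 0, 10.5, 0, 0, 8], [0, 0, 0, 14, 0, 0, 8], [0, 0, 0, 17.5, 0, 0, 8], [0, 0, 0, 21, 0, 0, 8], [0, 0, 0, 24, 0, 0, 8], [0, 0, 0, 25, 0, 0, 8]]]'

```text
clock: 55.22
tool_pos: [0.49, -0.336, 0.2606]
orientation: [180.0, -0.0, -98.4]
force: [0.4, -0.4, -0.9]
opening: 0.08
gripper_force: 0.0
```

```bash
python3 - <<'E'
from h import *
s=ctrl.snapshot("side");save(s,"s9")
b=cv2.imread("pics/s9.png")[150:290,220:390]
cv2.imwrite("pics/z9.png",cv2.resize(b,(728,600),interpolation=cv2.INTER_CUBIC))
E
```

```text
(no output)
```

View pics/z9.png

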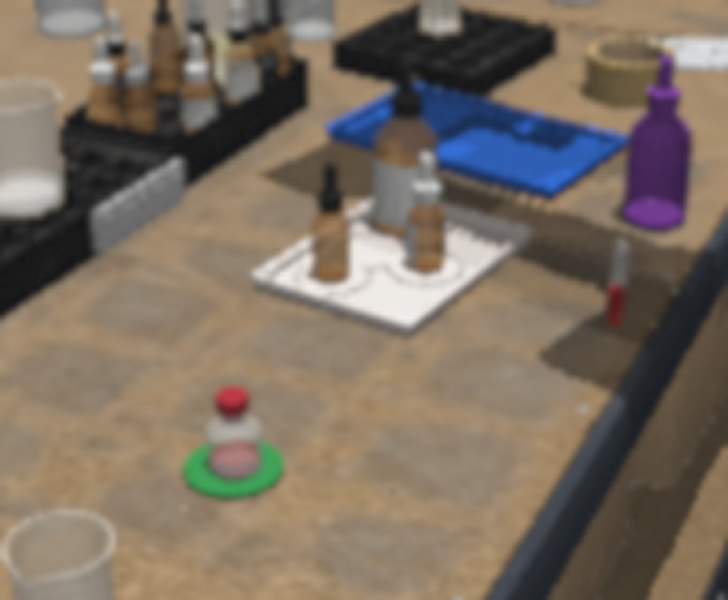

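Request:
play_rows --commands '[[[0, 0, 0, 0, 0, 0, 8], [0, 0, 0, 0, 0, 0, 8], [0, 0, 0, 0, 0, 0, 8], [0, 0, 0, 0, 0, 0, 8]]]'

```text
clock: 55.6
tool_pos: [0.4915, -0.3317, 0.2608]
orientation: [-180.0, 0.0, -98.2]
force: [0.1, 0.9, -1.2]
opening: 0.0802
gripper_force: 0.0
```

```bash
python3 -c "
from plant import ctrl
print(ctrl.close_job())"
```

```text
the job is handed in; nothing more can be done
None
```

Job handed in at 55.6 s: in the last picture the red-stoppered bottle stands in the middle of the green mat and all three amber bottles stand upright on their original rings; nothing was tipped and the gripper stayed clear of the beaker and tape.

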